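Set up two flanged tube stubs for tack welding

ROBOT

A 6-joint arm with a two-finger parallel gripper is mounted at the origin on a cart in front of the work surface, level with it; the furniture and walls round the work are solid. World frame = base frame: x ahead of the robot, y to its left, z up, the work surface at z = 0. Lengths are in mm, angles in rad, forces in N, time in s.
With the tool pointing down it reaches from about 275 to 1000 mm from the base axis. Payload 8.4 kg.
Tool frame: the origin (TCP) lies at the centre of the arm's flange, where the gripper is bolted on; the fingertips stand r.tip_extent ahead of it and the grasp point (between the pads) lies 155 mm ahead of it (r.tip_extent is the distance from the TCP to the fingertips, in mm); z points along the fingers, y is the direction in which the jaws open and shut (so a half turn about z gives the same grasp; the last joint's range is limited). The gripper opens to 85 mm and grips with 20 to 120 N. Pads are 22 mm wide; open, the fingers measure 114 mm over their backs; the gripper's body (76 mm by 85 mm) begins 54 mm behind the grasp point. The pads swing forward as they close: fully open they stand 13 mm farther back than shut.
Start: joints at [1.192, 0.353, 1.633, -0, 1.155, -0.002], TCP at [229.966, 581.158, 404.681] pointing down, gripper open.
Joint ranges: [-2.63, 2.63], [-0.92, 2.1], [0.06, 2.66], [-1.3, 4.44], [0, 2.69], [-3.02, 3.02]. Speed limits (rad/s): [2.22, 2.22, 2.79, 3.14, 3.14, 3.14].

INTERFACE

Orientations are given as [roll, pitch, yaw] about the fixed x, y, z axes, in that order (R = Rz(yaw) Ry(pitch) Rx(roll)).
In Python, from rig import sense, grab_frame, job, r gives the robot as it stands. The module is installed in compiled form; this text tells all that it offers.
- The arm moves only by the shell command python3 -m creep 'ROWS' [FORCE]. ROWS is JSON, a list of rows, each a list of 7 numbers: the turn, a rotation vector about the tool's x, y, z in rad, then the shift along the tool's x, y, z in mm, then the closure, from 0 (fully open) to 1 (shut). In form: [[wx, wy, wz, dx, dy, dz, fingers], ...]. A call has 1 to 10 rows; each row shifts and turns the pose as measured when the row begins, along the tool's axes as they then stand; what a row does not reach is not made up. A row lasts 1/12 s, in which the tool goes at most 41.7 mm and 7.16 degrees, less where a joint would pass 70% of its speed; a pose out of reach is approached as far as the arm can. A call with a gripper value outside its range is refused whole. The fingers move at their own pace and stop on an object; FORCE is the grip in N (left out, the last holds). Time passes only in rows, so rows that do not move let the fingers close. It gives the time, the measured TCP pose, the force and the opening at its end, in the units of the state.
- sense(): the state, without advancing time (a new reading comes with each control period).
- grab_frame(name): name is "side" or "top"; returns a dict with "color" (480x640x3 uint8, red, green, blue), "mtx" (3x3 intrinsics, pixels), "T" (4x4, takes a point from camera to world coordinates). Camera axes: x right, y down, z forward; pixel columns grow to the right and rows downward; lengths in mm; the calibration is good to about 2 mm. A picture is of the moment at which its call begins. There is no depth.
- job.sign_off(): hands the job in, once; it reports no verdict.
The state is a dict: "clock": time; "qpos": joint angles; "qvel": joint speeds; "joint_efforts": joint torques, N m; "eef_pos": TCP position; "tcp_rot": TCP orientation; "contact_force": force on the tool from outside, world axes, zero at the start; "wrist_torque": the same for the moment, N m; "opening": opening from 0.0 (shut) to 1.0 (fully open).
Only numpy, scipy, OpenCV 4.12 (cv2) and the standard library are available. Lean on these libraries where they do the work, as an engineer would, in place of code of your own. Each camera call takes 0.05 s, during which the arm holds its last target.

TASK

Set up the two stubs for tack welding from the five parts lying in front of the fixtures, without mixing the materials: lay the dark flange in the black fixture and the bright flange in the aluminium fixture, each flat on its rest buttons with its ears between the pairs of pins, then stand the dark tube upright and centred on the dark flange and the short grey tube upright and centred on the bright flange. Close the top of the grey tube with the orange purge bung, in until its shoulder sits on the rim. Let go of everything, and leave the red magnet square between the fixtures standing where it is.

Things in the scene. Friction and masses are not known exactly. Their poses are not given: they have to be found in the camera images.
- flange_dark: Dark, nearly black steel oval two-bolt flange lying flat, 0.4 kg, 92 (x) x 116 (y, over its two bolt ears) x 10 mm thick; either ear may lead, faces alike. Origin: centre of its underside. Bore 52 mm. At the waist, on its x axis, the metal runs from 26 to 46 mm off centre: it can be pinched there from above, one finger in the bore, the other outside.
- flange_bright: Bright, light grey stainless oval two-bolt flange lying flat, 0.4 kg, 92 (x) x 116 (y, over its two bolt ears) x 10 mm thick; either ear may lead, faces alike. Origin: centre of its underside. Bore 52 mm. At the waist, on its x axis, the metal runs from 26 to 46 mm off centre: it can be pinched there from above, one finger in the bore, the other outside.
- tube_dark: Dark, nearly black steel tube standing on its end, open at both ends, 66 mm outside, 150 mm tall, 0.7 kg. Origin: centre of its lower end, z up the tube.
- tube_bright: Grey stainless tube standing on its end, open at both ends, 67 mm outside, 57 mm inside, 85 mm tall, 0.4 kg. Origin: centre of its lower end, z up the tube.
- bung: Orange tapered purge bung standing on its narrow end, 0.12 kg: taper 36 mm across at the foot, 49 mm at 20 mm up; shoulder 64 mm across, 20 to 26 mm up, rests on the tube's rim; ribbed aluminium grip 26 mm across, 26 to 52 mm up; small brass barb on top, to 64 mm. Origin: centre of its underside, z up; seated it is 65 mm above the tube's lower end.
- nest_black: Black steel flange fixture, fixed to the bench: plate 104 (x) x 144 (y) x 12 mm, 4 rest buttons with tops at 20 mm, 4 bullet-nosed pins 16 mm thick, tops at 36 mm, in pairs at x +-25, y +-55 mm. The pairs embrace the flange's ears with 1.5 mm play (flange y along fixture y, either way); noses lead in 5 mm. Waist sides open for fingers. Origin: centre of its underside.
- nest_alu: Bright aluminium flange fixture, fixed to the bench: plate 104 (x) x 144 (y) x 12 mm, 4 rest buttons with tops at 20 mm, 4 bullet-nosed pins 16 mm thick, tops at 36 mm, in pairs at x +-25, y +-55 mm. The pairs embrace the flange's ears with 1.5 mm play (flange y along fixture y, either way); noses lead in 5 mm. Waist sides open for fingers. Origin: centre of its underside.
- nest_black_seat (a point): Middle of the black fixture's seat, level with the tops of the rest buttons (20 mm above the bench): the centre of the seated flange's underside comes here. Axes as the fixture.
- nest_alu_seat (a point): Middle of the aluminium fixture's seat, level with the tops of the rest buttons (20 mm above the bench): the centre of the seated flange's underside comes here. Axes as the fixture.
- magnet: Bystander, to be left as it stands: red magnet square standing on edge between the two fixtures, 14 mm thick (x), 90 mm long (y), 75 mm tall. Origin: centre of its underside.
Not all that is in view belongs to the job. Leave any yellow look-alike of the tube_dark alone. Leave any turquoise look-alike of the tube_bright alone.

How it is judged (in metres and radians):
At the end, for the whole second after the job is handed in: Flanges flat on own fixture's buttons: 6 mm, 8.5 deg, height -3/+4 mm; tubes upright (3.4 deg) on their flange (dark on dark, grey on bright), axis within 10 mm, foot 7-14 mm over its underside; bung in grey tube: 7 mm, 4.6 deg, origin 62-69 mm over its foot; all at rest; magnet moved under 20 mm (horizontal distance between flange_dark and nest_black_seat below 0.006 m and z of flange_dark in the frame of nest_black_seat between -0.003 and 0.004 m and angle between each of flange_dark, tube_dark, flange_bright, tube_bright's own z axis and vertical below 0.06 rad and angle between the y axis of flange_dark and the y axis of nest_black, either way round below 0.15 rad and horizontal distance between tube_dark and flange_dark below 0.01 m and z of tube_dark in the frame of flange_dark between 0.007 and 0.014 m and horizontal distance between flange_bright and nest_alu_seat below 0.006 m and z of flange_bright in the frame of nest_alu_seat between -0.003 and 0.004 m and angle between the y axis of flange_bright and the y axis of nest_alu, either way round below 0.15 rad and horizontal distance between tube_bright and flange_bright below 0.01 m and z of tube_bright in the frame of flange_bright between 0.007 and 0.014 m and horizontal distance between bung and tube_bright below 0.007 m and z of bung in the frame of tube_bright between 0.062 and 0.069 m and angle between bung's own z axis and vertical below 0.08 rad and linear speed of each of flange_dark, flange_bright, tube_dark, tube_bright, bung below 0.02 m/s and distance of magnet from where it was at the start of the episode below 0.02 m); the robot touches nothing.
It fails at once if the red magnet square is moved or knocked over by more than 30 mm (distance of magnet from where it was at the start of the episode above 0.03 m).
It also fails if it takes over 138 s, if anything falls off the work surface, if the arm or the gripper's body presses on something with over 40 N, if the wrist force passes 120 N, or if a joint passes its speed limit or range.

## Working session

There is one attempt and no reset: what is moved stays moved. The work goes in short steps, Python scripts to look and compute and a shell command to move; the robot and the scene stay as the last step left them, time stands still between calls to the robot, and variables do not carry over. Pictures are saved under pics/ and viewed, and the job is handed in when it is done.

```bash
mkdir -p pics; ls
python3 - <<'E'
from rig import sense, grab_frame, job, r
import cv2
print(sense()); print(r.tip_extent)
for n in("top","side"):
    f=grab_frame(n); cv2.imwrite(f"pics/{n}0.png",f["color"][:,:,::-1]); print(n,f["mtx"],f["T"])
E
```

```text
pics
{'clock': 0.0, 'qpos': array([ 1.19160272e+00,  3.53668393e-01,  1.63414125e+00, -3.08613666e-05,
        1.15518424e+00, -2.38742114e-03]), 'qvel': array([-0.00077124, -0.00136201, -0.00058235,  0.00019181, -0.00033739,
       -0.0002751 ]), 'joint_efforts': array([ 4.04436596e-04, -6.05236602e+01, -3.42067981e+01, -1.09320201e-04,
        8.98338330e-03,  1.61349931e-05]), 'eef_pos': array([229.88112855, 580.93719845, 403.9458174 ]), 'tcp_rot': array([-3.14019136e+00,  2.48712381e-05,  2.76479896e+00]), 'contact_force': array([ 0.80356526, -1.31959414,  0.93152959]), 'wrist_torque': array([ 0.00823471, -0.02593557, -0.01265166]), 'opening': 0.9994942595334009}
173.4
top [[595.31054018   0.         320.93962792]
 [  0.         595.31054018 248.80430122]
 [  0.           0.           1.        ]] [[ 2.74108213e-02 -9.90212053e-01  1.36852973e-01  3.71047850e+02]
 [-9.99393807e-01 -3.00859681e-02 -1.75172168e-02  4.59506112e+01]
 [ 2.14631134e-02 -1.36289852e-01 -9.90436475e-01  1.51009776e+03]
 [ 0.00000000e+00  0.00000000e+00  0.00000000e+00  1.00000000e+00]]
side [[615.13005443   0.         309.87382126]
 [  0.         615.13005443 241.77017564]
 [  0.           0.           1.        ]] [[ 9.93227655e-01 -6.24734329e-02  9.79586392e-02  4.66231614e+02]
 [-1.15543684e-01 -6.19548908e-01  7.76407630e-01 -1.06353262e+03]
 [ 1.21853179e-02 -7.82468032e-01 -6.22571519e-01  9.51220025e+02]
 [ 0.00000000e+00  0.00000000e+00  0.00000000e+00  1.00000000e+00]]
```

View pics/top0.png

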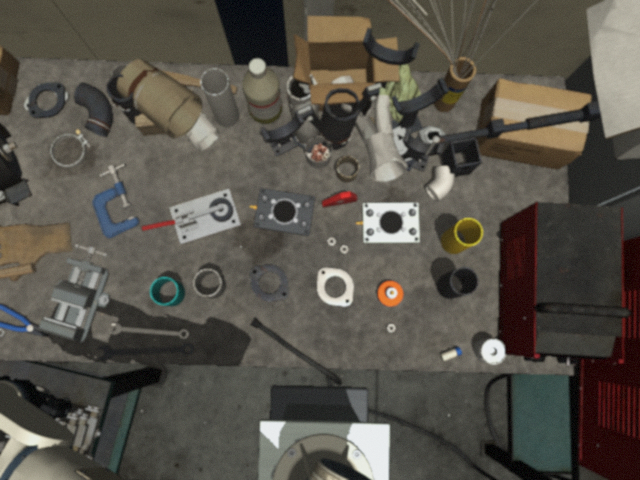

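View pics/side0.png

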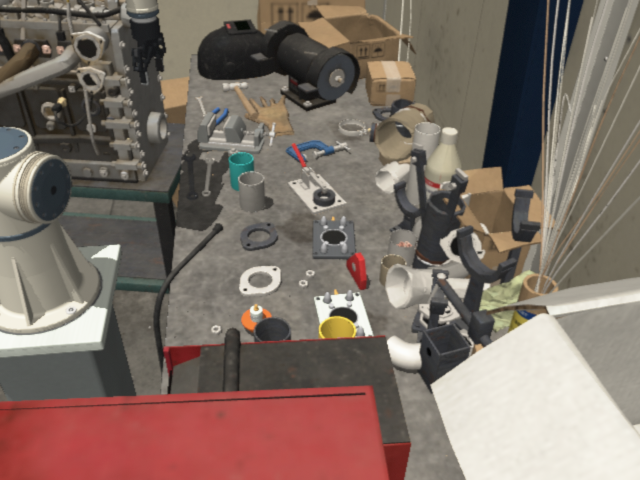

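```bash
cat > h.py <<'E'
from rig import sense, grab_frame, job, r
import cv2, numpy as np
def ray(f,u,v):
    T=f["T"]; d=T[:3,:3]@np.linalg.inv(f["mtx"])@np.array([u,v,1.0]); return T[:3,3],d
def onz(f,u,v,z):
    o,d=ray(f,u,v); return (o+d*(z-o[2])/d[2])[:2]
def proj(f,p):
    T=f["T"]; c=T[:3,:3].T@(np.asarray(p,float)-T[:3,3]); q=f["mtx"]@c; return q[:2]/q[2]
def two(f,a,g,b):
    o1,d1=ray(f,*a);o2,d2=ray(g,*b); d1=d1/np.linalg.norm(d1);d2=d2/np.linalg.norm(d2)
    s=np.linalg.lstsq(np.c_[d1,-d2],o2-o1,rcond=None)[0]; p=o1+d1*s[0];q=o2+d2*s[1]
    return (p+q)/2,np.linalg.norm(p-q)
def crop(name,f,x0,x1,y0,y1,k):
    c=cv2.resize(f["color"][y0:y1,x0:x1],None,fx=k,fy=k,interpolation=cv2.INTER_CUBIC)
    cv2.imwrite(name,c[:,:,::-1])
E
python3 - <<'E'
from h import *
f=grab_frame("top");g=grab_frame("side")
crop("pics/t1.png",f,230,430,180,320,4)
crop("pics/t2.png",f,140,300,250,310,5)
crop("pics/t3.png",f,360,520,200,310,5)
crop("pics/s1.png",g,210,370,150,350,3)
for n,p in dict(tg=(208,282),teal=(166,291),fd=(269,282),fb=(335,287),bung=(390,293),td=(458,283),nb=(284,211),na=(391,222)).items(): print(n,onz(f,*p,20))
E
```

```text
tg [484.70613367 299.33745257]
teal [459.25577292 402.23393577]
fd [489.14176943 147.28678624]
fb [481.41287061 -18.28594722]
bung [ 470.36097107 -156.62948751]
td [ 500.48407023 -328.08643313]
nb [671.20657775 116.28898954]
na [ 651.32343362 -157.09285767]
```

View pics/t1.png

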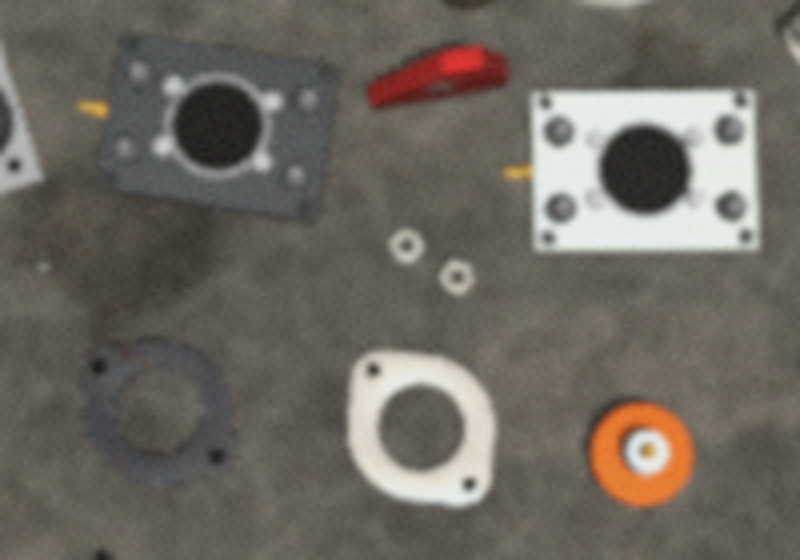

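View pics/t2.png

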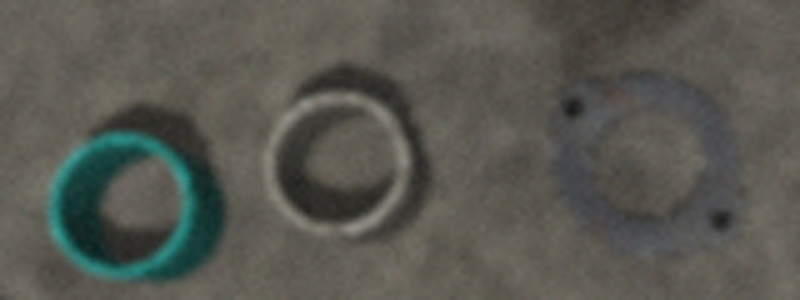

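View pics/t3.png

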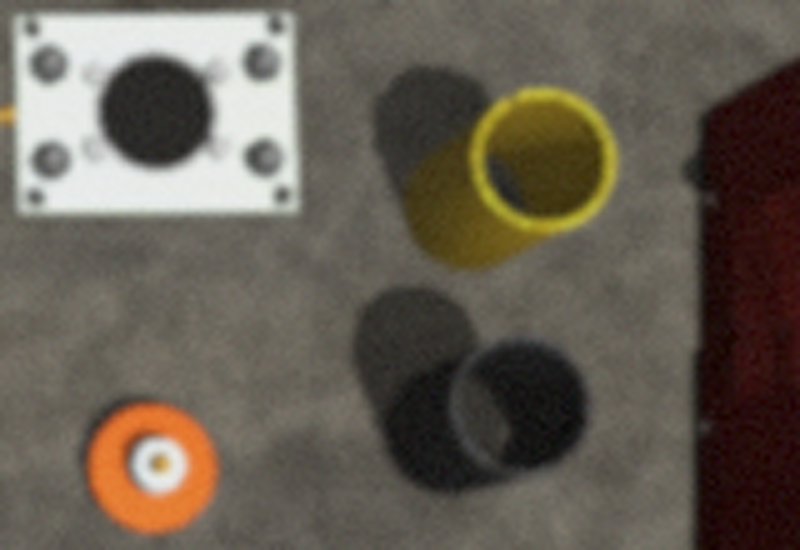

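View pics/s1.png

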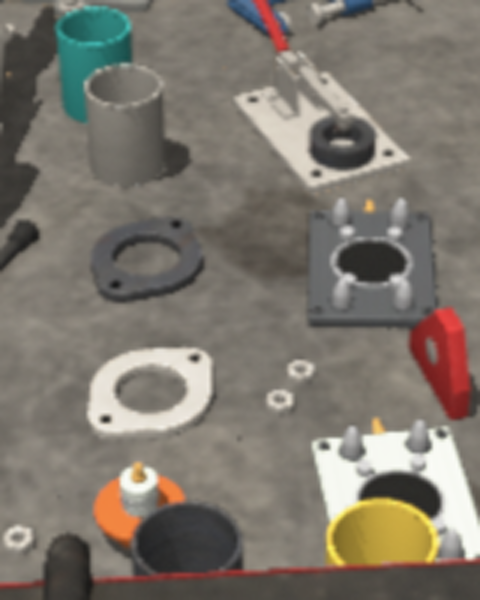

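```bash
cat > m.py <<'E'
from h import *
f=grab_frame("top"); K=4
def sub(x0,x1,y0,y1):
    return cv2.resize(f["color"][y0:y1,x0:x1],None,fx=K,fy=K,interpolation=cv2.INTER_CUBIC)
def up(p,x0,y0): p=np.asarray(p,float); return (p+0.5)/K-0.5+np.array([x0,y0])
def comps(mask,x0,y0,amin):
    cs,h=cv2.findContours(mask.astype(np.uint8),cv2.RETR_CCOMP,cv2.CHAIN_APPROX_NONE)
    out=[]
    for c,hh in zip(cs,h[0]):
        a=cv2.contourArea(c)
        if a<amin: continue
        m=cv2.moments(c); ce=(m['m10']/m['m00'],m['m01']/m['m00']); (e,ax,an)=cv2.fitEllipse(c); re=cv2.boxPoints(cv2.minAreaRect(c))
        out.append((hh[3]>=0,a,up(ce,x0,y0),up(e,x0,y0),np.array(ax)/K,[up(q,x0,y0) for q in re]))
    return out
def show(n,win,cond,amin,z):
    x0,x1,y0,y1=win; im=cv2.GaussianBlur(sub(*win),(0,0),2).astype(int)
    mk=cond(im); cv2.imwrite(f"pics/mask_{n}.png",mk.astype(np.uint8)*255)
    for o in comps(mk,x0,y0,amin):
        b=np.array([onz(f,*q,z) for q in o[5]])
        print(n,"hole" if o[0] else "solid",int(o[1]),"c",o[2].round(2),onz(f,*o[2],z).round(1),"ell",onz(f,*o[3],z).round(1),o[4].round(1),"rectc",b.mean(0).round(1),"sides",np.linalg.norm(b-np.roll(b,1,0),axis=1)[:2].round(1),"ang",np.degrees(np.arctan2(*(b[1]-b[0])[::-1])).round(1))
V=lambda im:im.max(2)
if __name__=="__main__":
    show("fb",(310,362,262,312),lambda i:V(i)>150,60,10)
    show("na",(356,426,196,248),lambda i:V(i)>150,150,12)
    show("bung",(370,410,270,315),lambda i:(i[...,0]-i[...,2]>80),100,26)
    show("bungcap",(370,410,270,315),lambda i:(i.min(2)>130),40,52)
    show("nb",(250,320,182,242),lambda i:(i[...,2]-i[...,0]>-4),300,12)
    show("fd",(246,294,258,306),lambda i:(i[...,2]-i[...,0]>-2),100,10)
E
python3 m.py
python3 - <<'E'
import cv2,numpy as np
ims=[cv2.resize(cv2.imread(f"pics/mask_{n}.png"),(260,260)) for n in("fb","na","bung","nb","fd","bungcap")]
cv2.imwrite("pics/masks.png",np.vstack([np.hstack(ims[:3]),np.hstack(ims[3:])]))
E
```

```text
fb solid 19002 c [334.92 286.62] [483.1 -18.5] ell [483.1 -18.5] [35.4 43. ] rectc [483.1 -18.4] sides [94.3 94. ] ang -4.3
fb hole 114 c [346.9  300.58] [448.8 -49.5] ell [448.8 -49.5] [2.9 3.2] rectc [448.9 -49.6] sides [7.1 7.6] ang -43.7
fb hole 5867 c [334.85 286.56] [483.3 -18.3] ell [483.3 -18.3] [21.5 21.8] rectc [483.5 -18.4] sides [54.7 54.2] ang -43.4
fb hole 145 c [322.75 271.94] [519.4  13.2] ell [519.4  13.2] [3.3 3.5] rectc [519.5  13.2] sides [8.2 8.9] ang 1.6
na solid 35950 c [390.45 222.5 ] [ 651.5 -156.8] ell [ 652.1 -157.3] [46.1 67.4] rectc [ 651.8 -149.3] sides [105.3 164.6] ang -88.2
na hole 617 c [369.48 231.67] [ 626.  -103.3] ell [ 626.  -103.4] [6.9 7.2] rectc [ 626.  -103.2] sides [17.6 17.4] ang -43.3
na hole 607 c [411.99 231.15] [ 630.7 -212.3] ell [ 630.7 -212.3] [6.7 7.3] rectc [ 630.8 -212.7] sides [18.  17.6] ang -43.6
na hole 6943 c [390.87 221.85] [ 653.2 -157.9] ell [ 653.2 -157.9] [23.1 24. ] rectc [ 653.2 -157.5] sides [60.9 59.9] ang 0.8
na hole 590 c [369.06 212.55] [ 675.7 -101.5] ell [ 675.7 -101.5] [6.7 7.1] rectc [ 675.7 -101.5] sides [17
[... 344 characters left out ...]
] [11.7 12.6] rectc [ 471.6 -157.4] sides [30.6 29.5] ang -43.9
bungcap solid 1561 c [391.45 292.63] [ 469.2 -155.8] ell [ 469.2 -155.8] [11.  11.3] rectc [ 469.4 -155.8] sides [27.5 27.6] ang -43.9
bungcap hole 100 c [391.42 292.21] [ 470.3 -155.7] ell [ 470.3 -155.7] [2.8 3. ] rectc [ 470.3 -155.8] sides [6.5 7. ] ang -43.9
nb solid 34736 c [284.13 211.54] [671.4 116.3] ell [671.3 116.2] [45.6 66. ] rectc [672.1 116.9] sides [143.8 106.2] ang -6.4
nb hole 1735 c [284.63 211.95] [670.4 115. ] ell [669.4 113.4] [12.8 16. ] rectc [672.4 115.1] sides [39.8 38.6] ang -47.0
fd solid 8709 c [269.09 283.44] [486.3 147.6] ell [489.4 148.2] [31.4 36.8] rectc [488.7 148.6] sides [91.5 91.5] ang -81.1
```

View pics/masks.png

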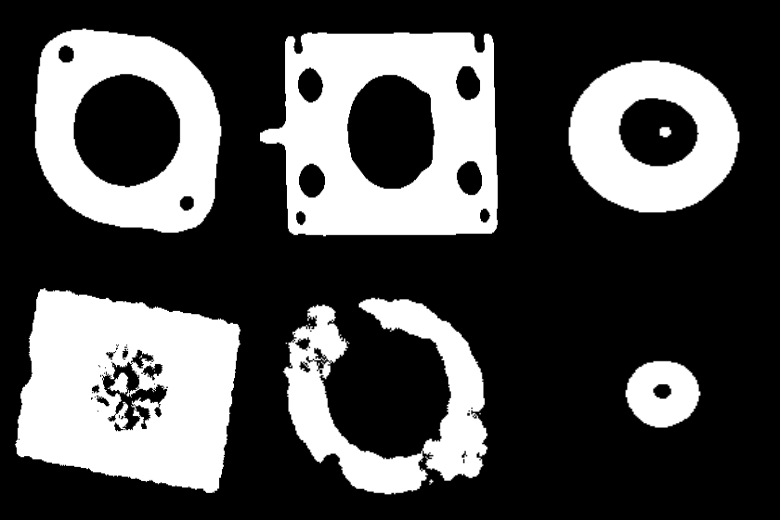

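Run:
```python
from h import *
f=grab_frame("top");g=grab_frame("side")
def up(p,k,x0,y0): return ((np.array(p)+.5)/k-.5)+np.array([x0,y0])
tg=up((338.5,164),5,140,250); td=up((519,405.5),5,360,200)
print("grey",onz(f,*tg,85),two(f,tg,g,up((124.5,86.5),3,210,150)))
print("dark",onz(f,*td,150),two(f,td,g,up((188,540),3,210,150)))
a=up((98,366),4,230,180);b=up((217,456),4,230,180)
a,b=onz(f,*a,10),onz(f,*b,10); print("fd",a,b,(a+b)/2,np.degrees(np.arctan2(*(a-b)[::-1]))-90, np.linalg.norm(a-b))
# side holes of dark and bright flange
for n,p,q in(("fd",(176,224),(116,284)),("fb",(195,358),(106,419))):
    p,q=onz(g,*up(p,3,210,150),10),onz(g,*up(q,3,210,150),10); print("side",n,p,q,(p+q)/2,np.degrees(np.arctan2(*(p-q)[::-1])))
for n,t in(("nb",[(139,71),(309,99),(124,148),(297,174)]),("na",[(559,130),(729,129),(560,207),(732,206)])):
    P=np.array([onz(f,*up(p,4,230,180),30) for p in t]); print(n,P.round(1).tolist(),P.mean(0))
crop("pics/s2.png",g,300,380,205,345,5)
crop("pics/s3.png",g,235,300,165,345,4)
```

```text
grey [478.74363986 289.898377  ] (array([480.02431815, 289.56007732,  87.44985326]), np.float64(2.9258676052032015))
dark [ 494.86038405 -307.96498687] (array([ 495.94407501, -307.5757229 ,  151.39111516]), np.float64(2.413098043699622))
fd [516.32828288 186.5295917 ] [461.75976735 109.48684391] [489.04402511 148.00821781] -35.309514399636655 94.410316567331
side fd [517.35510867 191.66808924] [463.72667321 115.35173814] [490.54089094 153.50991369] 54.90381668435419
side fb [521.08974897  17.44428178] [450.24849076 -44.8405353 ] [485.66911987 -13.69812676] 41.32247436743488
nb [[702.8, 166.8], [688.1, 58.5], [652.9, 174.2], [639.6, 64.6]] [670.85190931 116.02479306]
na [[673.2, -100.5], [677.2, -208.6], [623.7, -101.9], [627.7, -210.8]] [ 650.45430801 -155.44411685]
```

View pics/s2.png

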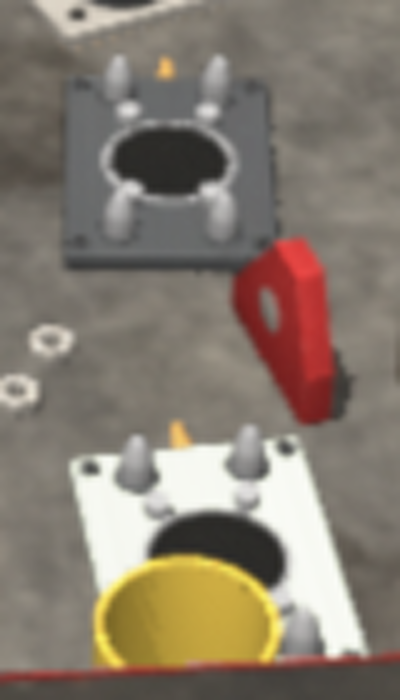

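```bash
python3 -m creep '[[0,0,0,-26.5,-28,0,0],[0,0,0,-26.5,-28,0,0],[0,0,0,-26.5,-28,0,0],[0,0,0,-26.5,-28,0,0],[0,0,0,-26.5,-28,0,0],[0,0,0,-26.5,-28,0,0],[0,0,0,-26.5,-28,0,0],[0,0,0,-26.5,-28,0,0],[0,0,0,-26.5,-28,0,0],[0,0,0,-26.5,-28,0,0]]' 60
cat > d.py <<'E'
# usage: d.py x y z yawdeg : what is left to go, in tool axes
import sys
from h import *
from scipy.spatial.transform import Rotation as R
x,y,z,yaw=map(float,sys.argv[1:5]); s=sense()
Rc=R.from_euler('xyz',s["tcp_rot"]); d=np.array([x,y,z])-s["eef_pos"]
Rt=R.from_euler('xyz',[np.pi,0,np.radians(yaw)])
print("t",round(s["clock"],2),"tcp",s["eef_pos"].round(1),"rpy",np.degrees(s["tcp_rot"]).round(2),"q",s["qpos"].round(2),"F",s["contact_force"].round(1),"open",round(s["opening"],3))
print("turn",(Rc.inv()*Rt).as_rotvec().round(4),"shift now-axes",Rc.inv().apply(d).round(1),"shift in target-axes",Rt.inv().apply(d).round(1))
E
python3 d.py 459.5 8.5 260 41.6
```

```text
clock: 1.18
eef_pos: [375.4, 215.2, 403.3]
tcp_rot: [3.136, 0.001, 2.775]
contact_force: [1.1, -0.1, 0.3]
opening: 0.999
t 1.18 tcp [375.4 215.2 403.3] rpy [1.7967e+02 4.0000e-02 1.5902e+02] q [ 0.52  0.05  2.03  0.    1.06 -0.69] F [ 1.1 -0.1  0.3] open 0.999
turn [ 0.0042 -0.0055  2.0494] shift now-axes [-152.4 -163.7  142.5] shift in target-axes [-74.3 210.4 143.3]
```

```bash
python3 -m creep '[[0,0,0,-27,-28,0,0],[0,0,0,-27,-28,0,0],[0,0,0,-27,-28,0,0],[0,0,0,-27,-28,0,0],[0,0,0,-27,-28,0,0],[0,0,0.12,-8,-12,0,0],[0,0,0.12,0,0,10,0],[0,0,0.12,0,0,10,0],[0,0,0.12,0,0,10,0],[0,0,0.12,0,0,10,0]]' 60
python3 -m creep '[[0,0,0.12,0,0,10,0],[0,0,0.12,0,0,10,0],[0,0,0.12,0,0,10,0],[0,0,0.12,0,0,10,0],[0,0,0.12,0,0,10,0],[0,0,0.12,0,0,10,0],[0,0,0.12,0,0,10,0],[0,0,0.12,0,0,10,0],[0,0,0.12,0,0,10,0],[0,0,0.12,0,0,10,0.3]]'
python3 d.py 459.5 8.5 230 41.6
```

```text
clock: 2.02
eef_pos: [459.9, 3.2, 366.1]
tcp_rot: [3.126, 0.005, 2.157]
contact_force: [-0.2, -0.5, 0.0]
opening: 0.999
clock: 2.85
eef_pos: [462.2, 2.9, 262.6]
tcp_rot: [3.129, -0.015, 0.908]
contact_force: [0.2, 0.4, -0.3]
opening: 0.885
t 2.85 tcp [462.2   2.9 262.6] rpy [179.26  -0.88  52.02] q [0.   0.3  2.1  0.01 0.72 0.66] F [ 0.2  0.4 -0.3] open 0.885
turn [ 0.0115 -0.0165  0.1818] shift now-axes [ 2.3 -6.  32.6] shift in target-axes [ 1.7 -6.  32.6]
```

```bash
python3 -m creep '[[0.006,-0.008,0.09,1,-3,20,0.42],[0.006,-0.008,0.09,1,-3,20,0.42],[0,0,0,0,0,0,0.42],[0,0,0,0,0,0,0.42]]'
python3 d.py 459.5 8.5 215 41.6
python3 - <<'E'
from h import *
f=grab_frame("top");g=grab_frame("side")
crop("pics/t4.png",f,280,400,240,320,6); crop("pics/s4.png",g,210,330,170,340,4)
E
```

```text
clock: 3.18
eef_pos: [459.7, 8.5, 220.5]
tcp_rot: [-3.141, 0.0, 0.714]
contact_force: [0.1, -0.3, 1.1]
opening: 0.578
t 3.18 tcp [459.7   8.5 220.5] rpy [-1.7994e+02  2.0000e-02  4.0930e+01] q [0.02 0.38 2.12 0.   0.64 0.87] F [ 0.1 -0.3  1.1] open 0.578
turn [-0.001   0.0003 -0.0117] shift now-axes [-0.2 -0.1  5.5] shift in target-axes [-0.2 -0.1  5.5]
```

View pics/t4.png

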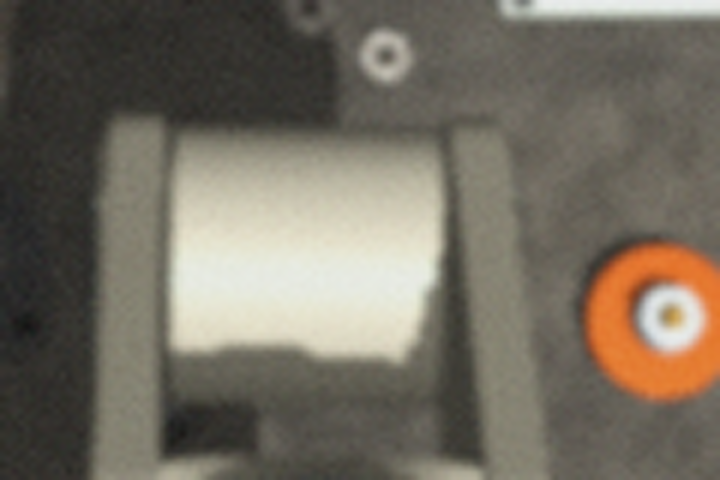

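View pics/s4.png

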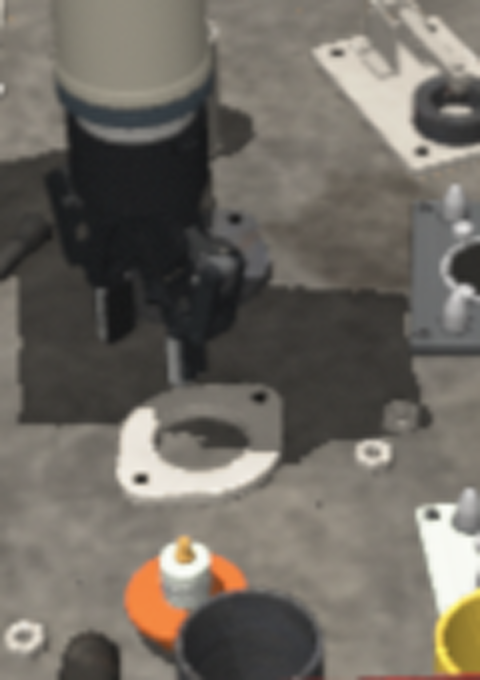

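Run:
```python
from h import *
g=grab_frame("side"); a=np.radians(40.93-90); j=np.array([np.cos(a),np.sin(a)]);t=np.array([-j[1],j[0]])
for z in (46,50,54):
  for w in (-39,-25,0,25,39):
    print(z,w,[(((proj(g,np.r_[np.array([459.7,8.5])+w*j+s*t,z])-[210,170]+.5)*4)-.5).round(0).tolist() for s in(-11,0,11)])
crop("pics/s5.png",g,225,275,225,275,12)
```

```text
46 -39 [[91.0, 346.0], [105.0, 337.0], [119.0, 328.0]]
46 -25 [[107.0, 357.0], [122.0, 348.0], [136.0, 339.0]]
46 0 [[137.0, 376.0], [152.0, 367.0], [166.0, 358.0]]
46 25 [[168.0, 396.0], [182.0, 387.0], [196.0, 378.0]]
46 39 [[185.0, 408.0], [199.0, 398.0], [214.0, 389.0]]
50 -39 [[90.0, 341.0], [105.0, 332.0], [119.0, 323.0]]
50 -25 [[107.0, 351.0], [121.0, 342.0], [136.0, 333.0]]
50 0 [[137.0, 371.0], [151.0, 362.0], [166.0, 353.0]]
50 25 [[168.0, 391.0], [182.0, 381.0], [196.0, 372.0]]
50 39 [[185.0, 402.0], [199.0, 393.0], [213.0, 383.0]]
54 -39 [[90.0, 335.0], [104.0, 326.0], [119.0, 317.0]]
54 -25 [[107.0, 346.0], [121.0, 337.0], [135.0, 328.0]]
54 0 [[137.0, 365.0], [151.0, 356.0], [165.0, 347.0]]
54 25 [[167.0, 385.0], [182.0, 376.0], [196.0, 367.0]]
54 39 [[185.0, 397.0], [199.0, 387.0], [213.0, 378.0]]
```

View pics/s5.png

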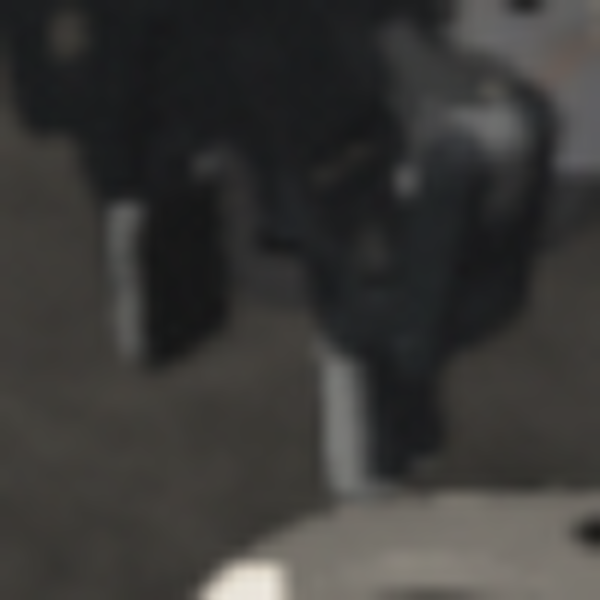

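Run:
```python
from h import *
print(r.tip_extent,[a for a in dir(r) if a[0]!='_'])
```

```text
173.4 ['MotionError', 'tip_extent']
```

```bash
python3 -m creep '[[0,0,-0.01,1.2,-0.7,20,0.42],[0,0,0,0.1,0,15,0.42],[0,0,0,0,0,7,0.42],[0,0,0,0,0,0,0.42]]'
python3 d.py 460.1 10 178 41.5
```

```text
clock: 3.67
eef_pos: [463.6, 9.5, 183.1]
tcp_rot: [3.134, -0.009, 0.731]
contact_force: [0.1, -0.1, 0.4]
opening: 0.58
t 3.67 tcp [463.6   9.5 183.1] rpy [179.59  -0.53  41.87] q [0.02 0.46 2.13 0.   0.54 0.86] F [ 0.1 -0.1  0.4] open 0.58
turn [ 0.0072 -0.0093  0.0065] shift now-axes [-2.3 -2.7  5. ] shift in target-axes [-2.3 -2.7  5.1]
```

```bash
python3 -m creep '[[0.007,-0.009,0.006,-2.3,-2.7,5,0.42],[0,0,0,0,0,0,0.42]]'
python3 d.py 460.1 10 178 41.5
python3 - <<'E'
from h import *
g=grab_frame("side")
crop("pics/s6.png",g,220,300,220,300,8)
E
```

```text
clock: 3.83
eef_pos: [460.4, 9.9, 179.0]
tcp_rot: [3.141, -0.001, 0.725]
contact_force: [-1.0, -0.6, 0.3]
opening: 0.581
t 3.83 tcp [460.4   9.9 179. ] rpy [ 1.7997e+02 -3.0000e-02  4.1550e+01] q [ 0.02  0.47  2.13 -0.    0.54  0.86] F [-1.  -0.6  0.3] open 0.581
turn [ 0.0005 -0.0005  0.0009] shift now-axes [-0.1 -0.3  1. ] shift in target-axes [-0.1 -0.3  1. ]
```

View pics/s6.png

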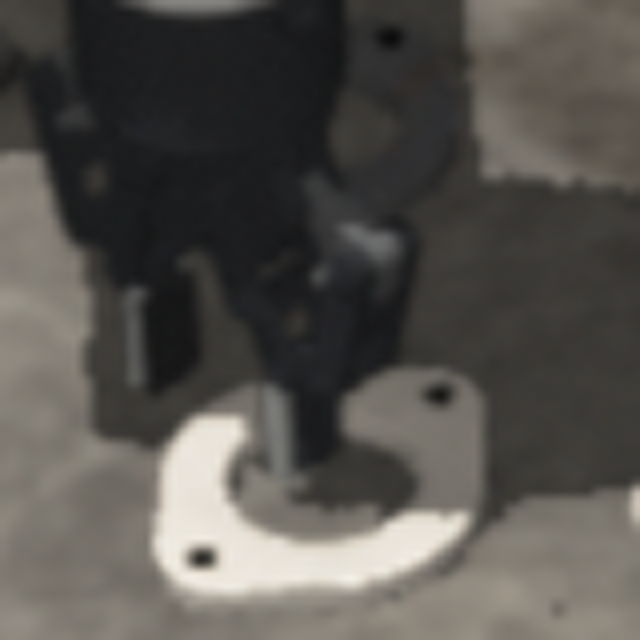

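```bash
python3 -m creep '[[0,0,0,0,0,0,1],[0,0,0,0,0,0,1],[0,0,0,0,0,0,1],[0,0,0,0,0,0,1],[0,0,0,0,0,0,1],[0,0,0,0,0,0,1]]' 90
python3 d.py 460.1 10 178 41.5
```

```text
clock: 4.38
eef_pos: [460.1, 11.3, 184.2]
tcp_rot: [-3.14, -0.003, 0.724]
contact_force: [-0.1, -0.4, 0.3]
opening: 0.003
t 4.38 tcp [460.1  11.3 184.2] rpy [-1.7992e+02 -1.5000e-01  4.1460e+01] q [0.02 0.45 2.13 0.01 0.55 0.86] F [-0.1 -0.4  0.3] open 0.003
turn [-0.0014 -0.0026 -0.0007] shift now-axes [-0.9  0.9  6.2] shift in target-axes [-0.9  0.9  6.2]
```

Run:
```python
from h import *
g=grab_frame("side")
crop("pics/s7.png",g,220,300,220,300,8)
```

```text
(no output)
```

View pics/s7.png

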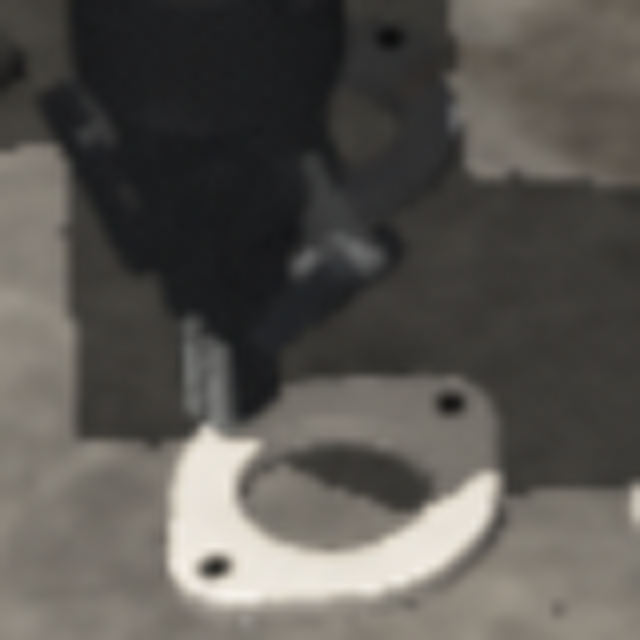

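```bash
python3 - <<'E'
from h import *
g=grab_frame("side")
u=lambda p:(np.array(p)+.5)/8-.5+220
a=[onz(g,*u(p),10) for p in((439,395),(203,557))];b=[onz(g,*u(p),10) for p in((450,402),(214,567))]
print(a,b); print(sum(a)/2,sum(b)/2)
for q in(a,b): d=q[0]-q[1]; print(np.degrees(np.arctan2(d[1],d[0])))
E
python3 -m creep '[[0,0,0,0,0,-14,0.42],[0,0,0,0,0,-12,0.42],[0,0,0,0,0,0,0.42],[0,0,0,0,0,0,0.42],[0,0,0,0,0,0,0.42]]' 90
python3 d.py 462.5 8.5 176 41.5
```

```text
[array([520.5756507 ,  17.71912017]), array([450.1257307 , -44.34795829])] [array([523.53051601,  14.30959565]), array([453.03550605, -48.75323178])]
[485.3506907  -13.31441906] [488.28301103 -17.22181807]
41.38037147298162
41.81490834581256
clock: 4.9
eef_pos: [460.7, 10.7, 209.9]
tcp_rot: [3.141, -0.003, 0.724]
contact_force: [0.0, 0.1, 0.1]
opening: 0.584
t 4.9 tcp [460.7  10.7 209.9] rpy [179.99  -0.18  41.49] q [0.02 0.4  2.12 0.   0.61 0.86] F [0.  0.1 0.1] open 0.584
turn [ 0.0002 -0.0032 -0.0001] shift now-axes [-0.2  2.8 33.9] shift in target-axes [-0.1  2.8 33.9]
```

```bash
python3 -m creep '[[0,-0.003,0,-0.4,1,15,0.42],[0,0,0,-1,0,13,0.42],[0,0,0,0,0,7,0.42],[0,0,0,0,0,0,0.42]]' 90
python3 d.py 461 9.7 174 41.5
```

```text
clock: 5.23
eef_pos: [460.4, 8.8, 172.2]
tcp_rot: [3.141, -0.0, 0.724]
contact_force: [-0.7, -0.4, 0.3]
opening: 0.582
t 5.23 tcp [460.4   8.8 172.2] rpy [ 1.7997e+02 -2.0000e-02  4.1490e+01] q [ 0.02  0.48  2.13 -0.    0.53  0.86] F [-0.7 -0.4  0.3] open 0.582
turn [ 0.0005 -0.0003 -0.0002] shift now-axes [ 1.  -0.3 -1.8] shift in target-axes [ 1.  -0.3 -1.8]
```

```bash
python3 -m creep '[[0,0,0,1,-0.3,-1.5,0.6],[0,0,0,0,0,0,0.8],[0,0,0,0,0,0,1],[0,0,0,0,0,0,1],[0,0,0,0,0,0,1],[0,0,0,0,0,0,1]]' 90
python3 d.py 461 9.7 250 41.5
python3 - <<'E'
from h import *
g=grab_frame("side")
crop("pics/s8.png",g,220,300,220,300,8)
E
```

```text
clock: 5.73
eef_pos: [461.6, 9.9, 174.9]
tcp_rot: [3.141, -0.0, 0.724]
contact_force: [0.2, 1.3, -3.2]
opening: 0.212
t 5.73 tcp [461.6   9.9 174.9] rpy [ 1.7997e+02 -1.0000e-02  4.1490e+01] q [ 0.02  0.47  2.13 -0.    0.53  0.87] F [ 0.2  1.3 -3.2] open 0.212
turn [ 0.0005 -0.0002 -0.0001] shift now-axes [ -0.5  -0.2 -75.1] shift in target-axes [ -0.6  -0.3 -75.1]
```

View pics/s8.png

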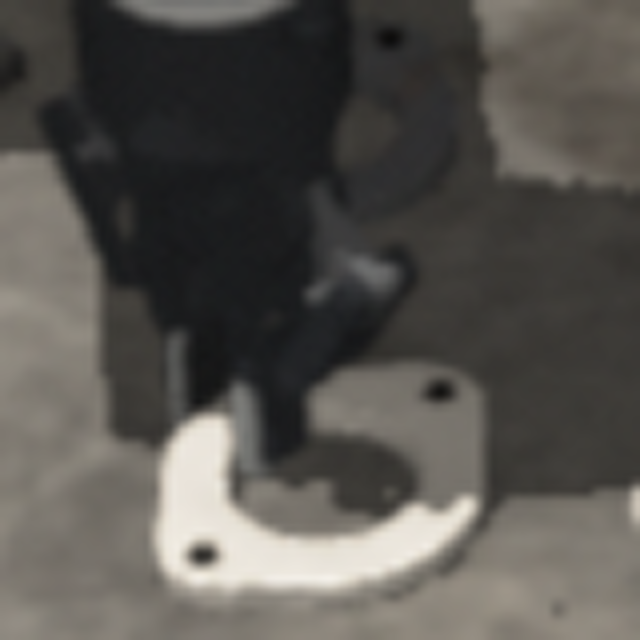

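```bash
python3 -m creep '[[0,0,0,0,0,-10,1],[0,0,0,0,0,-15,1],[0,0,0,0,0,-15,1],[0,0,0,0,0,-15,1],[0,0,-0.111,0,0,-10,1],[0,0,-0.111,0,0,0,1],[0,0,-0.111,0,0,0,1],[0,0,-0.111,0,0,0,1],[0,0,-0.111,0,0,0,1],[0,0,-0.111,0,0,0,1]]'
python3 d.py 618.2 -156.8 240 92.4
python3 - <<'E'
from h import *
g=grab_frame("side")
crop("pics/s9.png",g,220,320,200,300,6)
E
```

```text
clock: 6.62
eef_pos: [459.9, 9.9, 248.6]
tcp_rot: [-3.141, 0.0, 1.416]
contact_force: [0.6, 0.3, -3.6]
opening: 0.217
t 6.62 tcp [459.9   9.9 248.6] rpy [-1.7995e+02  2.0000e-02  8.1120e+01] q [ 0.02  0.33  2.11 -0.    0.71  0.17] F [ 0.6  0.3 -3.6] open 0.217
turn [-0.0009  0.0003 -0.1968] shift now-axes [-140.3  182.2    8.5] shift in target-axes [-173.2  151.2    8.6]
```

View pics/s9.png

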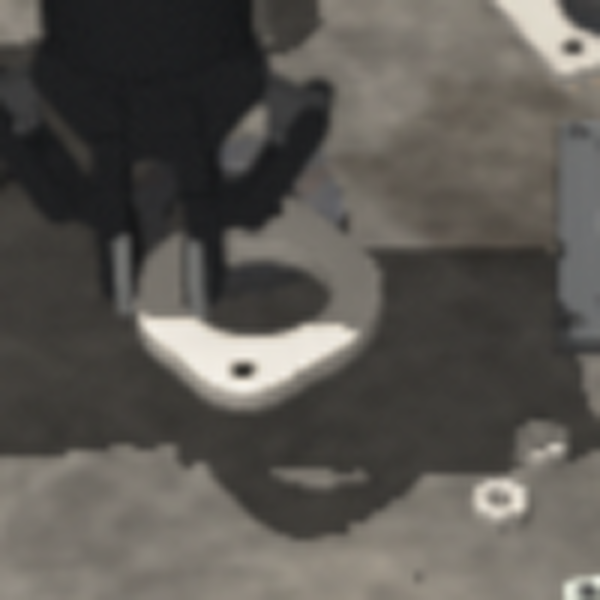

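```bash
python3 -m creep '[[0,0,-0.1,0,0,0,1],[0,0,-0.1,0,0,0,1],[0,0,0,-29,25,0,1],[0,0,0,-29,25,0,1],[0,0,0,-29,25,0,1],[0,0,0,-29,25,0,1],[0,0,0,-29,25,0,1],[0,0,0,-20,18,0,1],[0,0,0,0,0,0,1]]'
python3 d.py 618.2 -156.8 220 92.4
```

```text
clock: 7.42
eef_pos: [613.9, -153.5, 251.7]
tcp_rot: [-3.137, 0.001, 1.614]
contact_force: [0.8, 0.8, -3.2]
opening: 0.215
t 7.42 tcp [ 613.9 -153.5  251.7] rpy [-1.7976e+02  5.0000e-02  9.2490e+01] q [-0.25  0.54  1.73 -0.    0.88 -0.29] F [ 0.8  0.8 -3.2] open 0.215
turn [-0.0043  0.0009  0.0015] shift now-axes [-3.5  4.3 31.7] shift in target-axes [-3.5  4.2 31.7]
```

```bash
python3 -m creep '[[-0.004,0,0,-2,2,15,1],[0,0,0,-1.5,2,16,1],[0,0,0,0,0,0,1]]'
python3 d.py 618.2 -156.8 220 92.4
python3 - <<'E'
from h import *
g=grab_frame("side");f=grab_frame("top")
crop("pics/s10.png",g,280,380,260,340,7);crop("pics/t10.png",f,340,440,180,260,7)
E
```

```text
clock: 7.67
eef_pos: [618.6, -158.7, 220.6]
tcp_rot: [3.141, 0.001, 1.604]
contact_force: [-2.2, 0.8, -4.1]
opening: 0.215
t 7.67 tcp [ 618.6 -158.7  220.6] rpy [1.7997e+02 7.0000e-02 9.1910e+01] q [-0.25  0.59  1.73 -0.    0.83 -0.29] F [-2.2  0.8 -4.1] open 0.215
turn [ 0.0006  0.0012 -0.0085] shift now-axes [ 1.9 -0.3  0.6] shift in target-axes [ 1.9 -0.3  0.6]
```

View pics/s10.png

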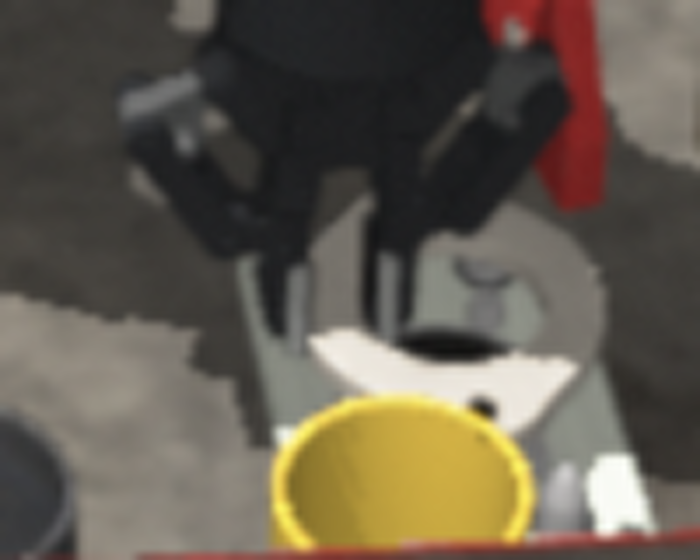

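View pics/t10.png

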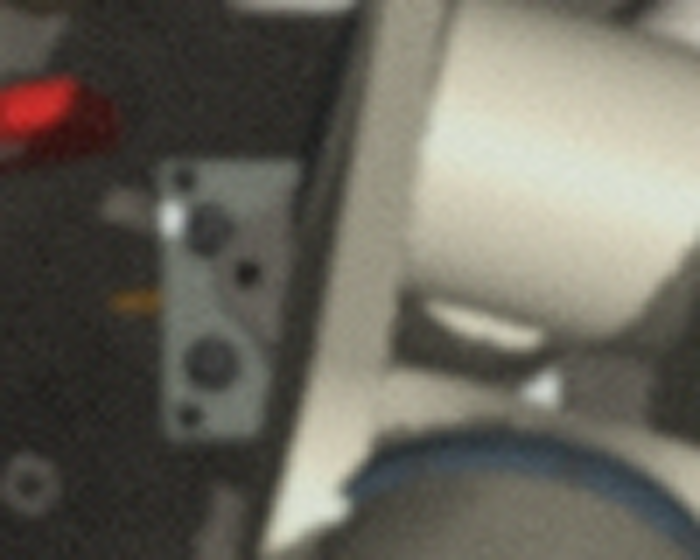

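Run:
```python
from h import *
f=grab_frame("top");g=grab_frame("side")
u=lambda p:(np.array(p)+.5)/7-.5+np.array([340,180])
us=lambda p:(np.array(p)+.5)/7-.5+np.array([280,260])
h=onz(f,*u((246,273)),55.6)
a,b=onz(f,*u((211,229)),28),onz(f,*u((213,362)),28)
n=np.array([-np.sin(np.radians(2.4)),np.cos(np.radians(2.4))])
print(h,"flange c",h-47.2*n,a,b,"seat",(a+b)/2-55*n)
c=[onz(f,*u(p),12) for p in((160,158),(158,437),)];print(c)
# side: hole near, flange; 
print("side hole",onz(g,*us((484,408)),55.6), onz(g,*us((484,408)),55.6)+47.2*n)
for p in((565,465),): print("side pin", [onz(g,*us(p),z) for z in(36,32)])
```

```text
[ 652.02191102 -111.51262317] flange c [ 653.99844187 -158.67122075] [ 673.1801341  -101.53600521] [ 624.29872167 -103.05330059] seat [ 651.04258884 -157.24640856]
[array([702.40736693, -83.9264301 ]), array([598.73497344, -85.05326006])]
side hole [ 656.85691314 -200.4539692 ] [ 654.88038229 -153.29537162]
side pin [array([ 680.74819923, -206.85518264]), array([ 681.6857512 , -203.11104501])]
```

```bash
python3 -m creep '[[0,0,0,1,-1.7,0,1],[0,0,0,0,0,5,1],[0,0,0,0,0,5,1],[0,0,0,0,0,0,1]]'
python3 d.py 616.9 -157.7 206 92.2
```

```text
clock: 8.2
eef_pos: [617.7, -156.1, 215.3]
tcp_rot: [3.135, 0.003, 1.607]
contact_force: [-0.6, 0.1, -3.5]
opening: 0.214
t 8.2 tcp [ 617.7 -156.1  215.3] rpy [1.7962e+02 1.6000e-01 9.2090e+01] q [-0.25  0.59  1.74 -0.    0.81 -0.29] F [-0.6  0.1 -3.5] open 0.214
turn [ 0.0067  0.0028 -0.0019] shift now-axes [-1.6 -0.9  9.3] shift in target-axes [-1.6 -0.9  9.3]
```

```bash
python3 -m creep '[[0.006,0.003,-0.002,-1.6,-0.9,6,1],[0,0,0,0,0,6,1],[0,0,0,0,0,0,1]]'
python3 d.py 616.9 -157.7 200 92.2
```

```text
clock: 8.45
eef_pos: [616.8, -157.6, 202.2]
tcp_rot: [3.141, -0.0, 1.61]
contact_force: [-1.2, 0.7, -3.9]
opening: 0.216
t 8.45 tcp [ 616.8 -157.6  202.2] rpy [ 1.7998e+02 -2.0000e-02  9.2240e+01] q [-0.25  0.61  1.74  0.    0.79 -0.29] F [-1.2  0.7 -3.9] open 0.216
turn [ 0.0003 -0.0004  0.0006] shift now-axes [-0.2  0.1  2.2] shift in target-axes [-0.1  0.1  2.2]
```

```bash
python3 -m creep '[[0,0,0,0,0,4,1],[0,0,0,0,0,3,1],[0,0,0,0,0,1.5,1],[0,0,0,0,0,0,1]]'
python3 d.py 616.9 -157.7 195 92.2
```

```text
clock: 8.78
eef_pos: [617.0, -157.8, 194.0]
tcp_rot: [-3.141, -0.001, 1.609]
contact_force: [-2.1, 0.2, -1.0]
opening: 0.214
t 8.78 tcp [ 617.  -157.8  194. ] rpy [-1.7998e+02 -4.0000e-02  9.2210e+01] q [-0.25  0.62  1.74  0.    0.78 -0.29] F [-2.1  0.2 -1. ] open 0.214
turn [-0.0003 -0.0007  0.0002] shift now-axes [ 0.1 -0.1 -1. ] shift in target-axes [ 0.1 -0.1 -1. ]
```

```bash
python3 -m creep '[[0,0,0,0,0,0,0.5],[0,0,0,0,0,0,0.5],[0,0,0,0,0,0,0.5],[0,0,0,0,0,-15,0.5],[0,0,0,0,0,-25,0.45],[0,0,0,0,0,-30,0.42],[0,0,0,0,0,-15,0.42]]'
python3 d.py 462 170.3 265 54.7
```

```text
clock: 9.37
eef_pos: [616.7, -157.8, 278.4]
tcp_rot: [-3.138, -0.002, 1.609]
contact_force: [0.8, -0.1, 0.7]
opening: 0.575
t 9.37 tcp [ 616.7 -157.8  278.4] rpy [-1.7978e+02 -1.0000e-01  9.2200e+01] q [-0.25  0.51  1.7   0.    0.93 -0.29] F [ 0.8 -0.1  0.7] open 0.575
turn [-4.300e-03 -5.000e-04  6.544e-01] shift now-axes [ 333.8 -141.9   14.5] shift in target-axes [ 178.4 -315.8   13.4]
```

```bash
python3 -m creep '[[0,0,0,36,-15,0,0.42],[0,0,0,36,-15,0,0.42],[0,0,0,36,-15,0,0.42],[0,0,0,36,-15,0,0.42],[0,0,0,36,-15,0,0.42],[0,0,0,36,-15,0,0.42],[0,0,0,36,-15,0,0.42],[0,0,0,36,-15,0,0.42],[0,0,0,36,-15,0,0.42],[0,0,0,10,-6,0,0.42]]'
python3 -m creep '[[0,0,0.11,0,0,5,0.42],[0,0,0.11,0,0,5,0.42],[0,0,0.11,0,0,5,0.42],[0,0,0.11,0,0,5,0.42],[0,0,0.11,0,0,5,0.42],[0,0,0.1,0,0,5,0.42],[0,0,0,0,0,0,0.42]]'
python3 d.py 462 170.3 215 54.7
python3 - <<'E'
from h import *
f=grab_frame("top");g=grab_frame("side")
crop("pics/t11.png",f,340,440,180,260,7)
crop("pics/s11.png",g,220,380,140,340,3)
E
```

```text
clock: 10.2
eef_pos: [463.2, 179.2, 285.0]
tcp_rot: [3.12, 0.001, 1.6]
contact_force: [0.2, -0.3, -0.9]
opening: 0.583
clock: 10.78
eef_pos: [462.6, 185.3, 256.1]
tcp_rot: [3.121, -0.02, 0.928]
contact_force: [0.1, -0.6, -0.8]
opening: 0.585
t 10.78 tcp [462.6 185.3 256.1] rpy [178.83  -1.14  53.19] q [ 0.38  0.36  2.03 -0.01  0.72  1.03] F [ 0.1 -0.6 -0.8] open 0.585
turn [ 0.0207 -0.0196 -0.0265] shift now-axes [-13.2   7.7  41. ] shift in target-axes [-12.6   8.2  41.1]
```

View pics/t11.png

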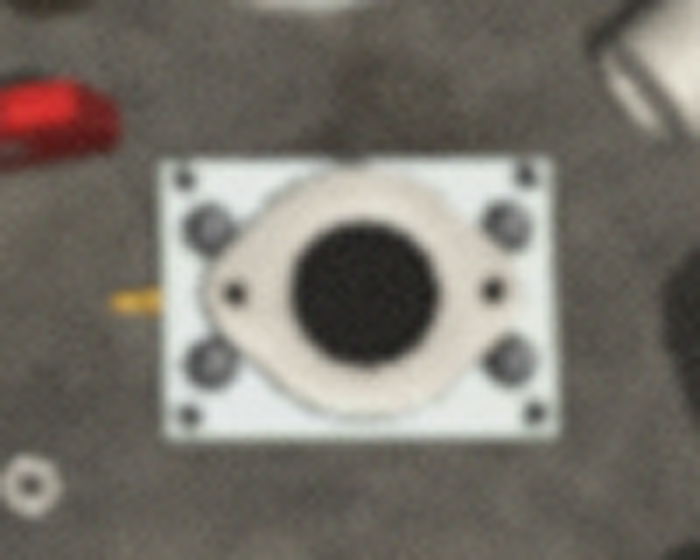

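View pics/s11.png

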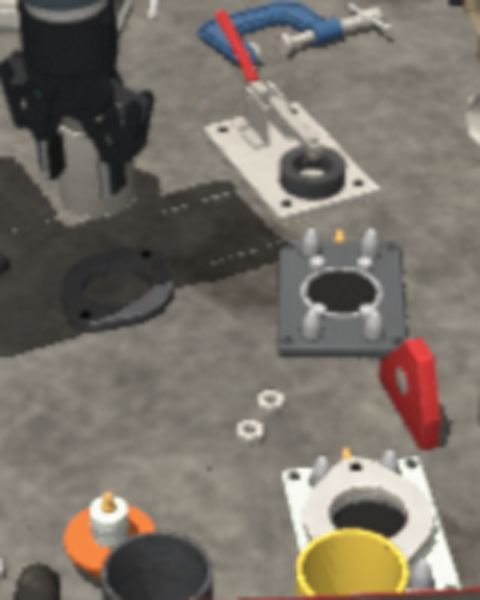

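```bash
python3 - <<'E'
from h import *
f=grab_frame("top")
u=lambda p:(np.array(p)+.5)/7-.5+np.array([340,180])
a,b=onz(f,*u((235,293)),30),onz(f,*u((492,290)),30); print(a,b,(a+b)/2,a-b)
E
python3 -m creep '[[0.02,-0.02,-0.026,-13,8,15,0.42],[0,0,0,0,0,12,0.42],[0,0,0,0,0,0,0.42]]'
python3 d.py 462 170.3 215 54.7
```

```text
[ 649.49038869 -110.41067249] [ 653.52060306 -203.61027288] [ 651.50549587 -157.01047269] [-4.03021436 93.19960039]
clock: 11.18
eef_pos: [463.3, 170.3, 231.2]
tcp_rot: [3.138, -0.004, 0.973]
contact_force: [-0.1, -0.2, 0.8]
opening: 0.58
t 11.18 tcp [463.3 170.3 231.2] rpy [179.8   -0.21  55.76] q [ 0.35  0.4   2.05 -0.    0.69  0.95] F [-0.1 -0.2  0.8] open 0.58
turn [ 0.0034 -0.0036  0.0186] shift now-axes [-0.8 -1.1 16.2] shift in target-axes [-0.8 -1.  16.2]
```

```bash
python3 -m creep '[[0.003,-0.004,0.018,-2,-1,20,0.42],[0,0,0,0,0,20,0.42],[0,0,0,0,0,12,0.42],[0,0,0,0,0,0,0.42]]'
python3 d.py 461.3 169.3 173.5 54.7
```

```text
clock: 11.52
eef_pos: [463.4, 169.8, 180.7]
tcp_rot: [3.138, -0.004, 0.962]
contact_force: [-0.5, 0.1, 0.1]
opening: 0.58
t 11.52 tcp [463.4 169.8 180.7] rpy [179.79  -0.24  55.14] q [ 0.35  0.49  2.06 -0.    0.58  0.96] F [-0.5  0.1  0.1] open 0.58
turn [ 0.0037 -0.0042  0.0076] shift now-axes [-1.6 -1.5  7.2] shift in target-axes [-1.6 -1.5  7.2]
```

```bash
python3 -m creep '[[0.004,-0.004,0.007,-1.6,-1.5,7,0.42],[0,0,0,0,0,0,0.42]]'
python3 d.py 461.3 169.3 173.5 54.7
python3 - <<'E'
from h import *
g=grab_frame("side")
crop("pics/s12.png",g,220,300,200,270,8)
E
```

```text
clock: 11.68
eef_pos: [461.7, 169.6, 174.4]
tcp_rot: [-3.141, -0.001, 0.957]
contact_force: [-0.2, 0.5, -0.4]
opening: 0.576
t 11.68 tcp [461.7 169.6 174.4] rpy [-1.7999e+02 -3.0000e-02  5.4830e+01] q [0.35 0.5  2.07 0.   0.57 0.96] F [-0.2  0.5 -0.4] open 0.576
turn [-0.0002 -0.0005  0.0022] shift now-axes [-0.4 -0.2  0.9] shift in target-axes [-0.4 -0.2  0.9]
```

View pics/s12.png

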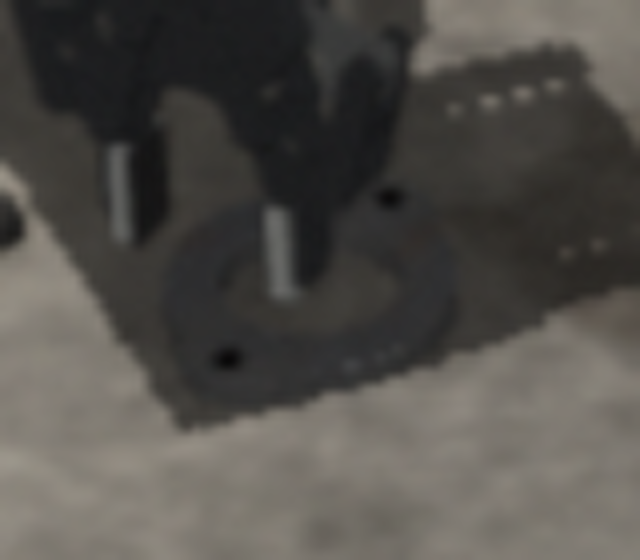

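Fingers straddle the dark flange's waist, one in the bore at (285,270). Close.

```bash
python3 -m creep '[[0,0,0,0,0,0,0.8],[0,0,0,0,0,0,1],[0,0,0,0,0,0,1],[0,0,0,0,0,0,1],[0,0,0,0,0,0,1],[0,0,0,0,0,-12,1],[0,0,0,0,0,-20,1],[0,0,0,0,0,-25,1],[0,0,0,0,0,-25,1]]' 90
python3 d.py 636.5 120.3 250 83
```

```text
clock: 12.48
eef_pos: [459.6, 168.9, 256.9]
tcp_rot: [-3.137, 0.006, 0.958]
contact_force: [0.3, 0.1, -4.7]
opening: 0.201
t 12.48 tcp [459.6 168.9 256.9] rpy [-179.71    0.36   54.91] q [0.35 0.35 2.04 0.   0.76 0.96] F [ 0.3  0.1 -4.7] open 0.201
turn [-0.0065  0.0049 -0.4903] shift now-axes [ 62.  172.8   5.6] shift in target-axes [-26.7 181.5   6.9]
```

```bash
python3 -m creep '[[-0.003,0.003,-0.12,0,0,0,1],[-0.003,0.003,-0.12,0,0,0,1],[0,0,-0.12,0,0,0,1],[0,0,-0.12,0,0,0,1],[0,0,0,-5,36,0,1],[0,0,0,-5,36,0,1],[0,0,0,-5,36,0,1],[0,0,0,-5,36,0,1],[0,0,0,-5,36,0,1],[0,0,0,0,0,0,1]]'
python3 d.py 637.7 121.1 222 82.6
```

```text
clock: 13.32
eef_pos: [639.2, 122.0, 260.6]
tcp_rot: [3.14, -0.001, 1.466]
contact_force: [0.0, 0.9, -3.4]
opening: 0.2
t 13.32 tcp [639.2 122.  260.6] rpy [ 1.7993e+02 -5.0000e-02  8.4000e+01] q [0.19 0.55 1.68 0.   0.91 0.29] F [ 0.   0.9 -3.4] open 0.2
turn [ 0.0012 -0.0009  0.0245] shift now-axes [-1.1 -1.5 38.6] shift in target-axes [-1.1 -1.4 38.6]
```

```bash
python3 -m creep '[[0,0,0.024,-1,-1.5,20,1],[0,0,0,0,0,18,1],[0,0,0,0,0,0,1],[0,0,0,0,0,0,1]]'
python3 d.py 637.7 121.1 222 82.6
python3 - <<'E'
from h import *
g=grab_frame("side");f=grab_frame("top")
crop("pics/s13.png",g,280,380,190,270,7);crop("pics/t13.png",f,240,340,170,250,7)
E
```

```text
clock: 13.65
eef_pos: [639.2, 119.5, 220.1]
tcp_rot: [3.141, -0.0, 1.438]
contact_force: [0.3, -0.4, -3.9]
opening: 0.2
t 13.65 tcp [639.2 119.5 220.1] rpy [ 1.7998e+02 -2.0000e-02  8.2410e+01] q [0.18 0.6  1.7  0.   0.84 0.31] F [ 0.3 -0.4 -3.9] open 0.2
turn [ 0.0003 -0.0004 -0.0032] shift now-axes [ 1.4 -1.7 -1.9] shift in target-axes [ 1.4 -1.7 -1.9]
```

View pics/s13.png

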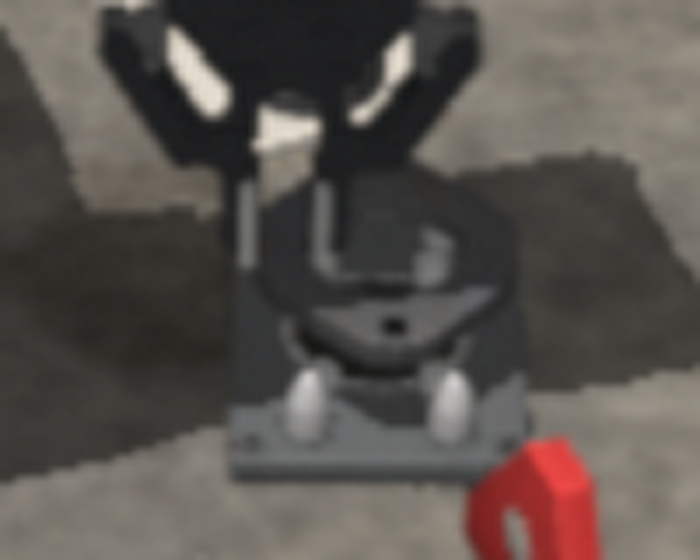

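View pics/t13.png

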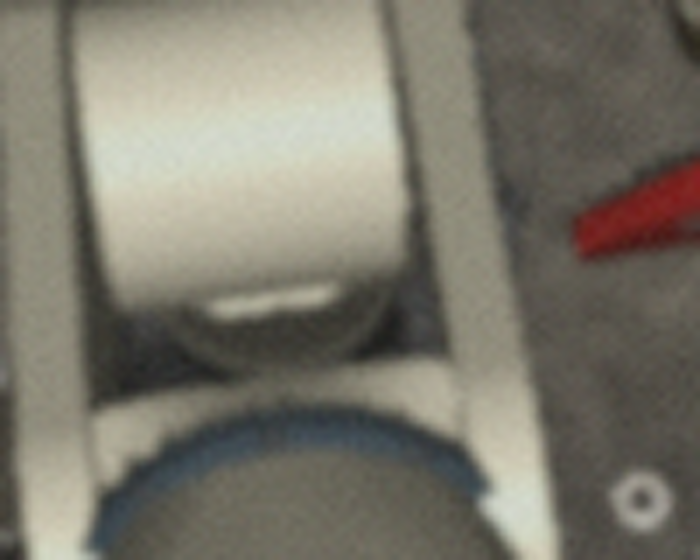

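Run:
```python
from h import *
g=grab_frame("side")
us=lambda p:(np.array(p)+.5)/7-.5+np.array([280,190])
a=np.radians(7.4); n=np.array([np.sin(a),np.cos(a)])
h=onz(g,*us((394,326)),55.5); p=[onz(g,*us(q),34.5) for q in((312,373),(452,373))]
print(h,h+47*n,p,sum(p)/2+55*n)
```

```text
[670.8746808   68.60340737] [676.92807384 115.211952  ] [array([643.92192131,  72.14179503]), array([691.53213867,  67.33826023])] [674.8107878  124.28194156]
```

Run:
```python
from h import *
g=grab_frame("side")
us=lambda p:(np.array(p)+.5)/8-.5+np.array([220,200])
h=[onz(g,*us(q),10) for q in((390,197),(228,357))]
c=sum(h)/2; j=np.array([np.cos(np.radians(-35.2)),np.sin(np.radians(-35.2))]); t=np.array([-j[1],j[0]])
e=np.array([461.7,169.6])+34.8*j
print(h,c,e,"off j,t",(c-e)@j,(c-e)@t,"with bias removed",(c-e-[1.5,4])@j,(c-e-[1.5,4])@t)
crop("pics/s14.png",g,310,350,215,262,12)
```

```text
[array([517.34136807, 192.29078624]), array([463.09159733, 115.98742555])] [490.2164827 154.1391059] [490.13664246 149.5401554 ] off j,t -2.5857426452198355 3.8040314301057334 with bias removed -1.5057307280433552 -0.32919663748947064
```

View pics/s14.png

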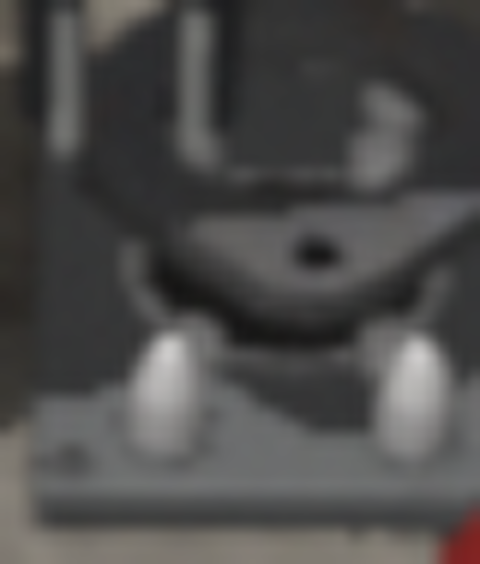

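Run:
```python
from h import *
g=grab_frame("side")
us=lambda p:(np.array(p)+.5)/12-.5+np.array([310,215])
a=np.radians(7.4); n=np.array([np.sin(a),np.cos(a)])
print("base",[onz(g,*us(q),12) for q in((162,465),(411,465))])
print("tip",[onz(g,*us(q),36) for q in((176,332),(412,332))])
print("hole",onz(g,*us((318,252)),55.5))
print("front plate edge",[onz(g,*us(q),12) for q in((35,495),(440,497))])
# predicted from top/robot
s=np.array([672.2,116.6]); x=np.array([np.cos(a),-np.sin(a)])
for w in(-25,25):
  q=s-55*n+w*x; print("pin pred+bias",q+[1.5,4])
print("edge mid pred+bias", s-72*n+[1.5,4])
```

```text
base [array([640.29894704,  60.53851339]), array([689.84595662,  55.51355804])]
tip [array([644.1187832 ,  72.73041676]), array([690.9207714 ,  68.00998884])]
hole [671.65433758  70.85251447]
front plate edge [array([613.94113134,  53.8108189 ]), array([694.00715043,  45.05681081])]
pin pred+bias [641.82446313  69.27797598]
pin pred+bias [691.40802125  62.83819615]
edge mid pred+bias [664.42671705  49.19967631]
```

```bash
python3 -m creep '[[0,0,0,2.4,-2.8,0,1],[0,0,0,0,0,6,1],[0,0,0,0,0,6,1],[0,0,0,0,0,0,1]]'
python3 d.py 636.7 122.2 206 82.5
```

```text
clock: 14.23
eef_pos: [637.6, 123.6, 211.5]
tcp_rot: [3.134, -0.003, 1.44]
contact_force: [-0.9, -0.4, -5.0]
opening: 0.197
t 14.23 tcp [637.6 123.6 211.5] rpy [ 1.7958e+02 -1.6000e-01  8.2480e+01] q [0.19 0.61 1.71 0.   0.82 0.32] F [-0.9 -0.4 -5. ] open 0.197
turn [ 0.0073 -0.0028 -0.0003] shift now-axes [-1.5 -0.8  5.5] shift in target-axes [-1.5 -0.8  5.5]
```

```bash
python3 -m creep '[[0.007,-0.003,0,-1.5,-0.8,0,1],[0,0,0,0,0,4,1],[0,0,0,0,0,0,1]]'
python3 d.py 636.7 122.2 200 82.5
python3 - <<'E'
from h import *
g=grab_frame("side")
crop("pics/s15.png",g,300,360,205,265,10)
E
```

```text
clock: 14.48
eef_pos: [636.4, 122.2, 206.7]
tcp_rot: [-3.14, 0.001, 1.44]
contact_force: [0.1, 0.5, -4.7]
opening: 0.201
t 14.48 tcp [636.4 122.2 206.7] rpy [-1.7993e+02  4.0000e-02  8.2500e+01] q [ 0.19  0.62  1.71 -0.    0.82  0.32] F [ 0.1  0.5 -4.7] open 0.201
turn [-0.0012  0.0008 -0.    ] shift now-axes [0.1 0.3 6.7] shift in target-axes [0.1 0.3 6.7]
```

View pics/s15.png

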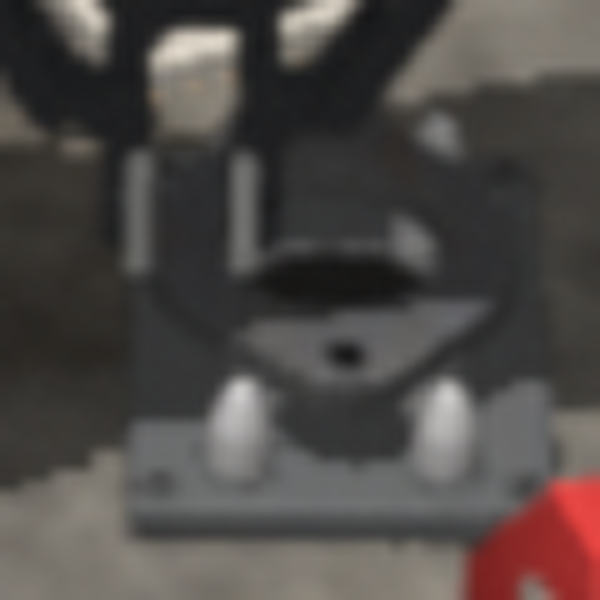

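```bash
python3 -m creep '[[0,0,0,0,0,4,1],[0,0,0,0,0,4,1],[0,0,0,0,0,3,1],[0,0,0,0,0,0,1]]'
python3 d.py 636.7 122.2 194.5 82.5
```

```text
clock: 14.87
eef_pos: [637.1, 122.1, 197.1]
tcp_rot: [3.141, 0.0, 1.44]
contact_force: [-4.2, -1.2, 4.1]
opening: 0.2
t 14.87 tcp [637.1 122.1 197.1] rpy [1.7998e+02 2.0000e-02 8.2480e+01] q [ 0.19  0.63  1.71 -0.    0.8   0.32] F [-4.2 -1.2  4.1] open 0.2
turn [ 0.0003  0.0003 -0.0003] shift now-axes [ 0.  -0.4  2.6] shift in target-axes [ 0.  -0.4  2.6]
```

```bash
python3 -m creep '[[0,0,0,0,-1,2,1],[0,0,0,0,0,3,1],[0,0,0,0,0,0,1]]'
python3 d.py 636.7 122.2 194.5 82.5
python3 - <<'E'
from h import *
g=grab_frame("side")
crop("pics/s16.png",g,300,360,205,265,10)
E
```

```text
clock: 15.12
eef_pos: [636.9, 122.2, 197.5]
tcp_rot: [3.139, 0.0, 1.44]
contact_force: [0.6, 1.3, -4.6]
opening: 0.201
t 15.12 tcp [636.9 122.2 197.5] rpy [1.7987e+02 1.0000e-02 8.2490e+01] q [ 0.19  0.63  1.71 -0.    0.8   0.32] F [ 0.6  1.3 -4.6] open 0.201
turn [ 0.0023  0.0001 -0.0001] shift now-axes [ 0.  -0.2  3. ] shift in target-axes [ 0.  -0.2  3. ]
```

View pics/s16.png

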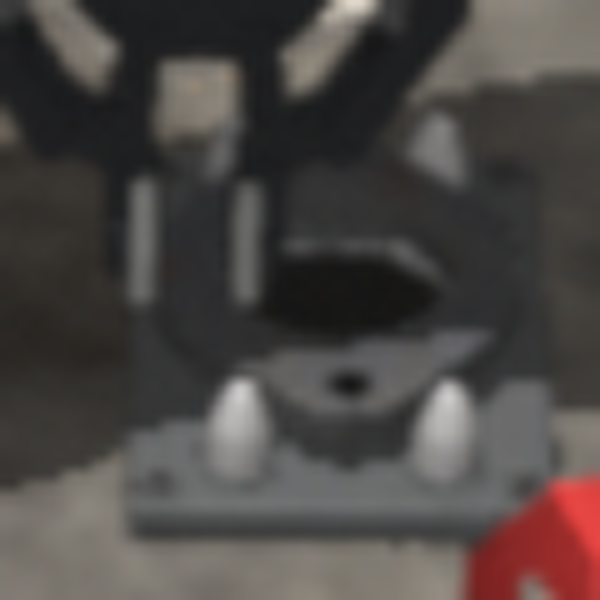

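Force back to the flange's weight only; still about 2–3 mm to go.

```bash
python3 -m creep '[[0.002,0,0,0,0,3,1],[0,0,0,0,0,3,1],[0,0,0,0,0,2,1],[0,0,0,0,0,0,1]]'
python3 d.py 636.7 122.2 194.5 82.5
```

```text
clock: 15.5
eef_pos: [637.6, 122.2, 197.6]
tcp_rot: [3.14, -0.0, 1.44]
contact_force: [-0.1, -0.3, -5.1]
opening: 0.2
t 15.5 tcp [637.6 122.2 197.6] rpy [ 1.7988e+02 -2.0000e-02  8.2500e+01] q [ 0.19  0.63  1.71 -0.    0.8   0.32] F [-0.1 -0.3 -5.1] open 0.2
turn [ 0.0021 -0.0003  0.0001] shift now-axes [-0.1 -0.9  3.1] shift in target-axes [-0.1 -0.9  3.1]
```

```bash
python3 -m creep '[[0,0,0,0,-0.8,6,1],[0,0,0,0,0,0,1]]'
python3 d.py 636.7 122.2 194.5 82.5
```

```text
clock: 15.67
eef_pos: [637.7, 122.4, 196.2]
tcp_rot: [3.137, -0.001, 1.44]
contact_force: [-0.3, -0.6, -4.1]
opening: 0.205
t 15.67 tcp [637.7 122.4 196.2] rpy [ 1.7972e+02 -6.0000e-02  8.2510e+01] q [ 0.19  0.63  1.71 -0.    0.79  0.32] F [-0.3 -0.6 -4.1] open 0.205
turn [ 0.0049 -0.001   0.0002] shift now-axes [-0.3 -1.   1.7] shift in target-axes [-0.3 -1.   1.7]
```

Run:
```python
from h import *
g=grab_frame("side")
crop("pics/s17.png",g,300,360,205,265,10)
```

```text
(no output)
```

View pics/s17.png

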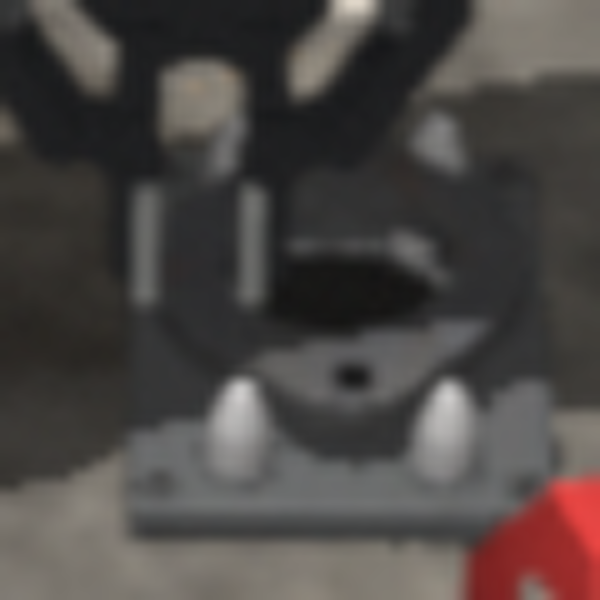

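```bash
python3 -m creep '[[0.005,0,0,0,0,-8,1],[0,0,0,0,-2.2,0,1],[0,0,0,0,0,0,1]]'
python3 d.py 635.8 122.2 194.5 82.5
python3 - <<'E'
from h import *
g=grab_frame("side")
crop("pics/s18.png",g,300,360,205,265,10)
E
```

```text
clock: 15.97
eef_pos: [635.5, 122.7, 202.7]
tcp_rot: [-3.141, -0.001, 1.44]
contact_force: [-0.3, 0.5, -4.6]
opening: 0.203
t 15.97 tcp [635.5 122.7 202.7] rpy [-1.7996e+02 -6.0000e-02  8.2500e+01] q [0.19 0.62 1.71 0.   0.81 0.32] F [-0.3  0.5 -4.6] open 0.203
turn [-0.0007 -0.0011 -0.    ] shift now-axes [-0.4  0.4  8.2] shift in target-axes [-0.4  0.4  8.2]
```

View pics/s18.png

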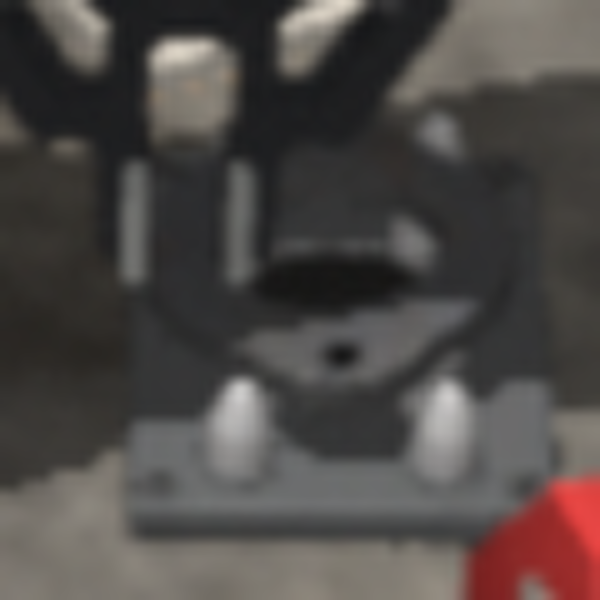

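Run:
```python
from h import *
g=grab_frame("side")
for z in(28,30,33,36,40): print(z,((proj(g,(667.5,74.4,z))-[300,205]+.5)*10-.5).round(0))
for p in((636,72.7+0),): pass
```

```text
28 [341. 392.]
30 [341. 386.]
33 [342. 376.]
36 [342. 366.]
40 [343. 353.]
```

```bash
python3 -m creep '[[0,0,0,0,0,3,1],[0,0,0,0,0,2,1],[0,0,0,0,0,0,1]]'
python3 d.py 635.8 122.2 197.5 82.5
```

```text
clock: 16.32
eef_pos: [635.8, 122.6, 196.2]
tcp_rot: [-3.141, -0.001, 1.44]
contact_force: [1.6, 0.4, -3.4]
opening: 0.203
t 16.32 tcp [635.8 122.6 196.2] rpy [-1.7997e+02 -6.0000e-02  8.2510e+01] q [0.19 0.63 1.71 0.   0.8  0.32] F [ 1.6  0.4 -3.4] open 0.203
turn [-0.0005 -0.001   0.0001] shift now-axes [-0.4  0.1 -1.3] shift in target-axes [-0.4  0.1 -1.3]
```

```bash
python3 -m creep '[[0,0,0,0,0,0,0.5],[0,0,0,0,0,0,0.5],[0,0,0,0,0,0,0.5],[0,0,0,0,0,-15,0.45],[0,0,0,0,0,-35,0.3],[0,0,0,0,0,-35,0],[0,0,0,0,0,-35,0],[0,0,0,0,0,-35,0]]'
python3 d.py 495.3 -307.6 340 60
python3 - <<'E'
from h import *
g=grab_frame("side");f=grab_frame("top")
crop("pics/s19.png",g,290,370,200,270,8)
E
```

```text
clock: 16.98
eef_pos: [634.3, 122.3, 349.6]
tcp_rot: [-3.13, 0.003, 1.44]
contact_force: [1.1, 0.7, -0.4]
opening: 1.0
t 16.98 tcp [634.3 122.3 349.6] rpy [-1.7935e+02  1.5000e-01  8.2520e+01] q [0.19 0.44 1.63 0.   1.08 0.32] F [ 1.1  0.7 -0.4] open 1.0
turn [-0.0107  0.0048  0.393 ] shift now-axes [-444.3  -81.7   11.7] shift in target-axes [-441.8   94.6    9.6]
```

View pics/s19.png

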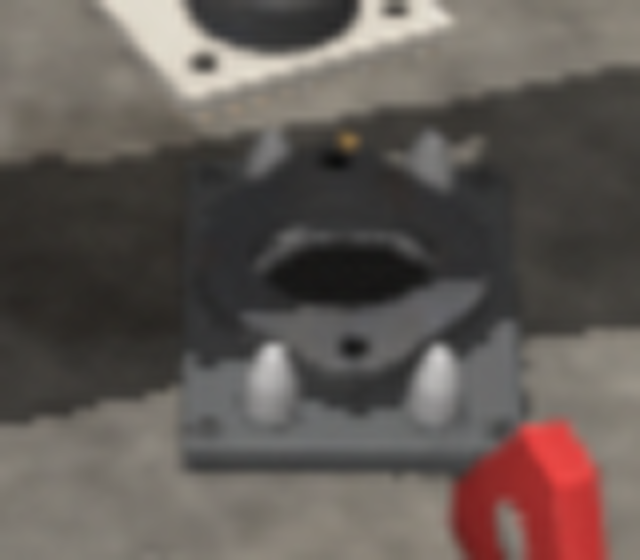

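```bash
python3 -m creep '[[0,0,0,-37,-7,0,0],[0,0,0,-37,-7,0,0],[0,0,0,-37,-7,0,0],[0,0,0,-37,-7,0,0],[0,0,0,-37,-7,0,0],[0,0,0,-37,-7,0,0],[0,0,0,-37,-7,0,0],[0,0,0,-37,-7,0,0],[0,0,0,-37,-7,0,0],[0,0,0,-37,-7,0,0]]'
python3 -m creep '[[0,0,0.1,-37,-7,0,0],[0,0,0.1,-20,0,0,0],[0,0,0.1,0,0,0,0],[0,0,0.1,0,0,0,0],[0,0,0,0,0,0,0]]'
python3 d.py 495.3 -307.6 340 60
python3 - <<'E'
from h import *
f=grab_frame("top")
crop("pics/t20.png",f,235,335,170,250,7)
crop("pics/t20b.png",f,400,520,190,310,5)
g=grab_frame("side");crop("pics/s20.png",g,200,370,200,370,4)
E
```

```text
clock: 17.92
eef_pos: [517.7, -242.3, 356.9]
tcp_rot: [3.126, -0.005, 1.452]
contact_force: [1.3, 0.6, 0.3]
opening: 0.997
clock: 18.33
eef_pos: [497.1, -308.7, 356.1]
tcp_rot: [3.126, -0.009, 1.026]
contact_force: [-0.7, 0.5, 0.4]
opening: 1.001
t 18.33 tcp [ 497.1 -308.7  356.1] rpy [179.1   -0.49  58.77] q [-0.56  0.34  1.77  0.01  1.01 -0.02] F [-0.7  0.5  0.4] open 1.001
turn [ 0.0159 -0.0084 -0.0216] shift now-axes [-0.1 -2.4 16.1] shift in target-axes [ 0.1 -2.1 16.1]
```

View pics/t20.png

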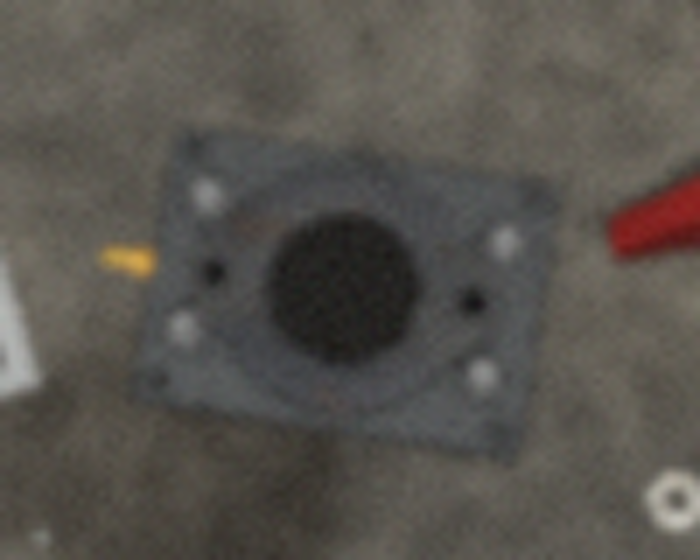

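View pics/s20.png

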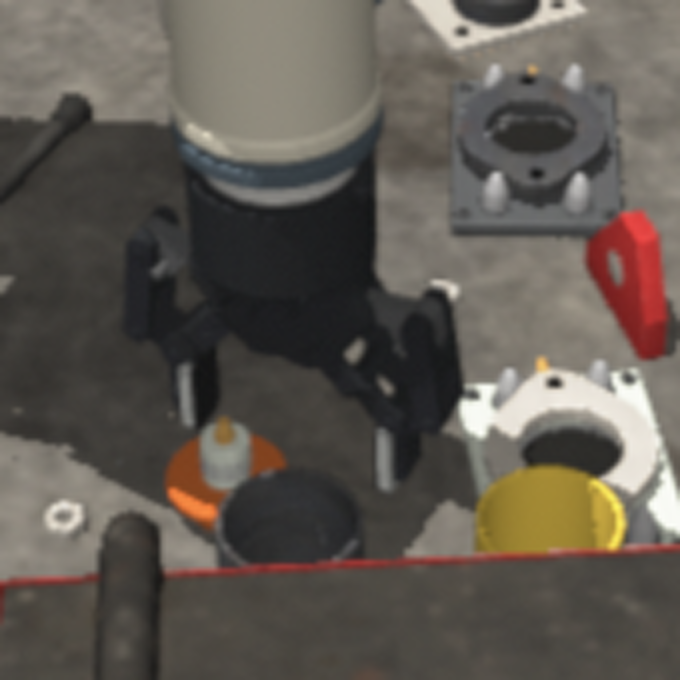

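View pics/t20b.png

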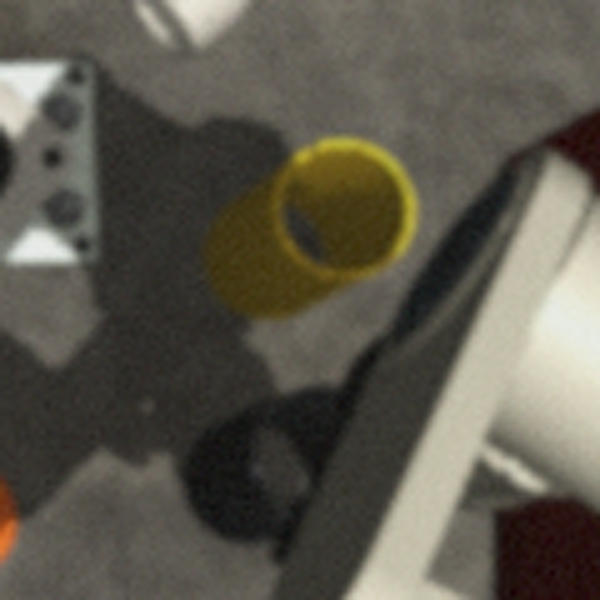

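```bash
python3 -m creep '[[0.016,-0.008,-0.02,0,-2,20,0],[0,0,0,0,0,25,0],[0,0,0,0,0,0,0]]'
python3 d.py 495.3 -307.6 268 60
python3 - <<'E'
from h import *
g=grab_frame("side");crop("pics/s21.png",g,210,320,250,350,7)
for z in(150,):
  for p in((495.3,-307.6),(495.3+1.5,-307.6+4)): print(((proj(g,(*p,z))-[210,250]+.5)*7-.5).round(0))
E
```

```text
clock: 18.68
eef_pos: [496.8, -305.9, 310.2]
tcp_rot: [3.14, 0.0, 1.068]
contact_force: [-0.7, 0.0, -0.5]
opening: 0.999
t 18.68 tcp [ 496.8 -305.9  310.2] rpy [1.7989e+02 1.0000e-02 6.1190e+01] q [-0.55  0.39  1.81 -0.    0.94 -0.05] F [-0.7  0.  -0.5] open 0.999
turn [0.0019 0.0002 0.0207] shift now-axes [-2.2 -0.5 42.2] shift in target-axes [-2.2 -0.4 42.2]
[432. 566.]
[437. 554.]
```

View pics/s21.png

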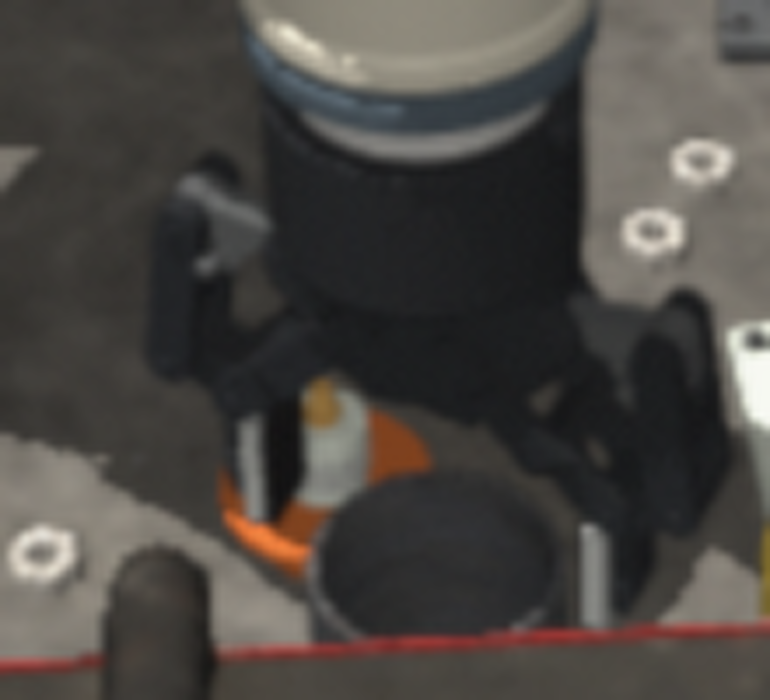

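```bash
python3 -m creep '[[0.002,0,0.02,-2,-0.5,15,0],[0,0,0,0,0,15,0],[0,0,0,0,0,9,0],[0,0,0,0,0,0,0]]'
python3 d.py 495.3 -307.6 268 60
```

```text
clock: 19.07
eef_pos: [497.8, -306.7, 274.4]
tcp_rot: [3.138, 0.0, 1.056]
contact_force: [-0.2, 0.8, -0.5]
opening: 0.998
t 19.07 tcp [ 497.8 -306.7  274.4] rpy [1.798e+02 2.000e-02 6.052e+01] q [-0.55  0.44  1.83 -0.    0.87 -0.04] F [-0.2  0.8 -0.5] open 0.998
turn [0.0034 0.0004 0.0091] shift now-axes [-2.  -1.7  6.4] shift in target-axes [-2.  -1.7  6.4]
```

```bash
python3 -m creep '[[0.003,0,0.009,-2,-1.7,5,0],[0,0,0,0,0,0,0],[0,0,0,0,0,0,1],[0,0,0,0,0,0,1],[0,0,0,0,0,0,1],[0,0,0,0,0,0,1],[0,0,0,0,0,0,1]]' 70
python3 d.py 495.3 -307.6 268 60
python3 - <<'E'
from h import *
g=grab_frame("side");crop("pics/s22.png",g,210,320,250,350,7)
E
```

```text
clock: 19.65
eef_pos: [495.6, -307.5, 272.1]
tcp_rot: [3.14, 0.001, 1.05]
contact_force: [-0.0, 0.9, -4.5]
opening: 0.773
t 19.65 tcp [ 495.6 -307.5  272.1] rpy [1.7992e+02 3.0000e-02 6.0140e+01] q [-0.56  0.45  1.83 -0.    0.86 -0.04] F [-0.   0.9 -4.5] open 0.773
turn [0.0014 0.0006 0.0024] shift now-axes [-0.2 -0.3  4.1] shift in target-axes [-0.2 -0.2  4.1]
```

View pics/s22.png

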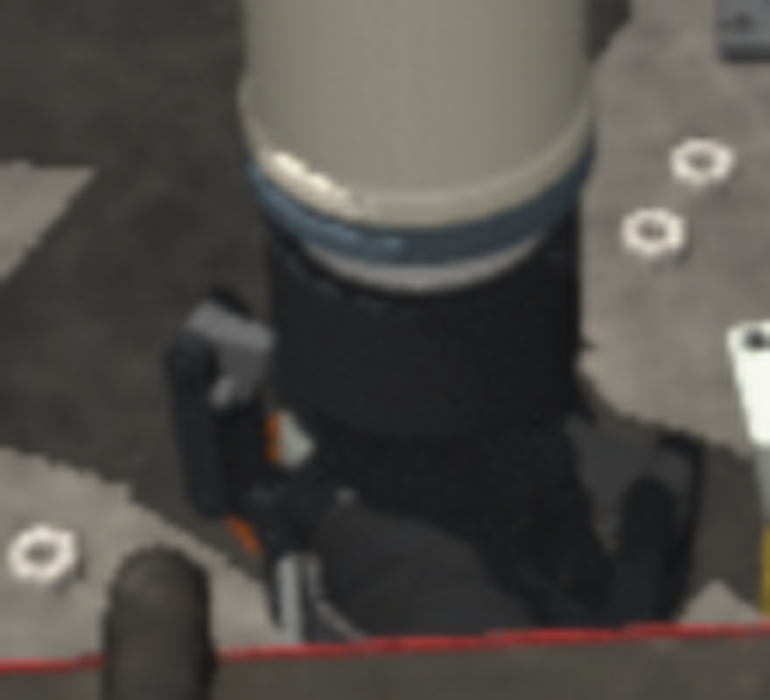

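```bash
python3 - <<'E'
from h import *
f=grab_frame("top")
u=lambda p:(np.array(p)+.5)/7-.5+np.array([235,170])
a,b=onz(f,*u((213,272)),30),onz(f,*u((473,301)),30); print(a,b,(a+b)/2,a-b)
E
python3 -m creep '[[0,0,0,0,0,-10,1],[0,0,0,0,0,-25,1],[0,0,0,0,0,-35,1],[0,0,0,0,0,-30,1],[0,0,0,0,0,0,1]]'
python3 d.py 672.5 117 370 60
```

```text
[674.28481958 164.02228481] [666.60320324  69.84966334] [670.44401141 116.93597408] [ 7.68161634 94.17262147]
clock: 20.17
eef_pos: [494.4, -306.7, 374.6]
tcp_rot: [-3.134, 0.0, 1.049]
contact_force: [1.8, -1.7, -4.3]
opening: 0.77
t 20.17 tcp [ 494.4 -306.7  374.6] rpy [-1.7959e+02  1.0000e-02  6.0130e+01] q [-0.56  0.32  1.75 -0.    1.07 -0.04] F [ 1.8 -1.7 -4.3] open 0.77
turn [-0.0071  0.0002  0.0023] shift now-axes [456.1 -56.6   4.9] shift in target-axes [456.  -57.7   4.6]
```

```bash
python3 -m creep '[[0,0,0,25,-3,0,1],[0,0,0,37,-4.5,0,1],[0,0,0,37,-4.5,0,1],[0,0,0,37,-4.5,0,1],[0,0,0,37,-4.5,0,1],[0,0,0,37,-4.5,0,1],[0,0,0,37,-4.5,0,1],[0,0,0,37,-4.5,0,1],[0,0,0,37,-4.5,0,1],[0,0,0,37,-4.5,0,1]]'
python3 d.py 670.7 117.5 370 60
python3 - <<'E'
from h import *
g=grab_frame("side");cv2.imwrite("pics/s23.png",g["color"][100:400,150:450,::-1])
E
```

```text
clock: 21.0
eef_pos: [636.4, 32.6, 371.9]
tcp_rot: [-3.137, 0.006, 1.039]
contact_force: [0.7, -0.8, -5.6]
opening: 0.773
t 21.0 tcp [636.4  32.6 371.9] rpy [-179.71    0.32   59.52] q [ 0.05  0.4   1.63 -0.    1.11  0.58] F [ 0.7 -0.8 -5.6] open 0.773
turn [-0.0051  0.0055 -0.0083] shift now-axes [ 90.6 -13.5   1.5] shift in target-axes [ 90.7 -12.7   1.9]
```

View pics/s23.png

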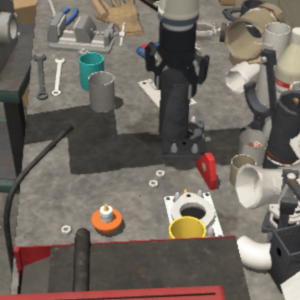

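Dark tube is held, hanging under the gripper just short of the black fixture. Continue.

```bash
python3 -m creep '[[-0.005,0.005,-0.008,35,-5,0,1],[0,0,0,32,-4,0,1],[0,0,0,22,-4,0,1],[0,0,0,0,0,0,1],[0,0,0,0,0,0,1]]'
python3 d.py 670.7 117.5 315 60
```

```text
clock: 21.47
eef_pos: [671.6, 128.1, 366.8]
tcp_rot: [-3.137, -0.002, 1.055]
contact_force: [-0.6, -0.6, -6.6]
opening: 0.773
t 21.47 tcp [671.6 128.1 366.8] rpy [-1.7976e+02 -1.1000e-01  6.0430e+01] q [0.19 0.48 1.53 0.   1.14 0.7 ] F [-0.6 -0.6 -6.6] open 0.773
turn [-0.0042 -0.002   0.0075] shift now-axes [-9.7  4.6 51.8] shift in target-axes [-9.6  4.5 51.8]
```

```bash
python3 -m creep '[[-0.004,-0.002,0.007,-9,4,15,1],[0,0,0,0,0,20,1],[0,0,0,0,0,10,1],[0,0,0,0,0,0,1]]'
python3 d.py 670.7 117.5 315 60
python3 - <<'E'
from h import *
g=grab_frame("side");crop("pics/s24.png",g,290,370,170,270,7)
E
```

```text
clock: 21.8
eef_pos: [669.3, 116.2, 319.0]
tcp_rot: [-3.14, 0.002, 1.048]
contact_force: [-0.8, -0.5, -6.7]
opening: 0.77
t 21.8 tcp [669.3 116.2 319. ] rpy [-1.7993e+02  1.0000e-01  6.0040e+01] q [ 0.17  0.52  1.58 -0.    1.05  0.69] F [-0.8 -0.5 -6.7] open 0.77
turn [-0.0012  0.0017  0.0006] shift now-axes [1.9 0.6 4. ] shift in target-axes [1.8 0.6 4. ]
```

View pics/s24.png

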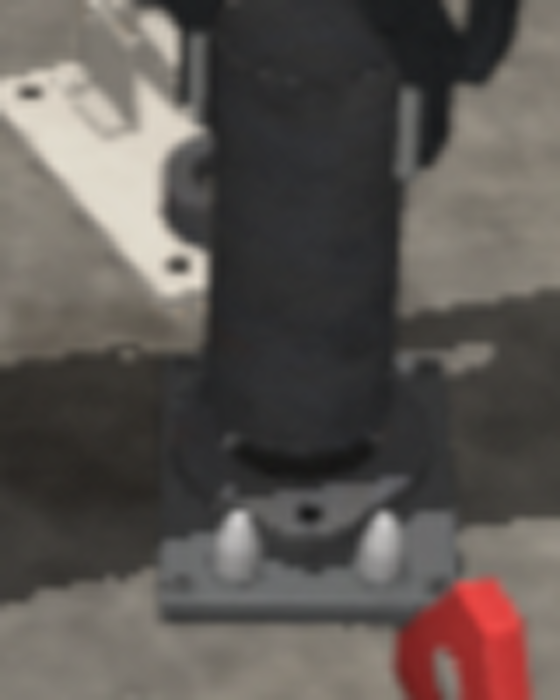

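```bash
python3 -m creep '[[-0.001,0.002,0,1.8,0.6,7,1],[0,0,0,0,0,6,1],[0,0,0,0,0,0,1]]'
python3 d.py 670.7 117.5 302 60
```

```text
clock: 22.1
eef_pos: [671.5, 116.5, 307.6]
tcp_rot: [3.14, -0.002, 1.046]
contact_force: [-0.5, -0.2, -5.7]
opening: 0.772
t 22.1 tcp [671.5 116.5 307.6] rpy [ 1.799e+02 -1.200e-01  5.996e+01] q [0.17 0.53 1.58 0.   1.02 0.69] F [-0.5 -0.2 -5.7] open 0.772
turn [ 0.0018 -0.0021 -0.0008] shift now-axes [ 0.5 -1.2  5.6] shift in target-axes [ 0.5 -1.2  5.6]
```

```bash
python3 -m creep '[[0.001,-0.002,0,0.5,-1,3,1],[0,0,0,0,0,2,1],[0,0,0,0,0,1,1],[0,0,0,0,0,0,1]]'
python3 d.py 670.7 117.5 302 60
```

```text
clock: 22.43
eef_pos: [671.3, 117.7, 302.3]
tcp_rot: [3.139, -0.001, 1.047]
contact_force: [0.5, 0.9, -5.0]
opening: 0.774
t 22.43 tcp [671.3 117.7 302.3] rpy [ 1.7987e+02 -7.0000e-02  5.9960e+01] q [ 0.17  0.54  1.59 -0.    1.01  0.7 ] F [ 0.5  0.9 -5. ] open 0.774
turn [ 0.0022 -0.0012 -0.0007] shift now-axes [-0.5 -0.5  0.3] shift in target-axes [-0.5 -0.5  0.3]
```

```bash
python3 -m creep '[[0.002,0,0,0,0,2,1],[0,0,0,0,0,1,1],[0,0,0,0,0,0,1]]'
python3 d.py 670.7 117.5 302 60
python3 - <<'E'
from h import *
g=grab_frame("side");crop("pics/s25.png",g,290,370,170,270,7)
E
```

```text
clock: 22.68
eef_pos: [672.1, 118.1, 302.2]
tcp_rot: [3.139, -0.004, 1.047]
contact_force: [-0.6, -1.1, -5.5]
opening: 0.775
t 22.68 tcp [672.1 118.1 302.2] rpy [179.86  -0.2   59.98] q [0.17 0.54 1.58 0.   1.01 0.69] F [-0.6 -1.1 -5.5] open 0.775
turn [ 0.0024 -0.0035 -0.0004] shift now-axes [-1.2 -0.9  0.2] shift in target-axes [-1.2 -0.9  0.2]
```

View pics/s25.png

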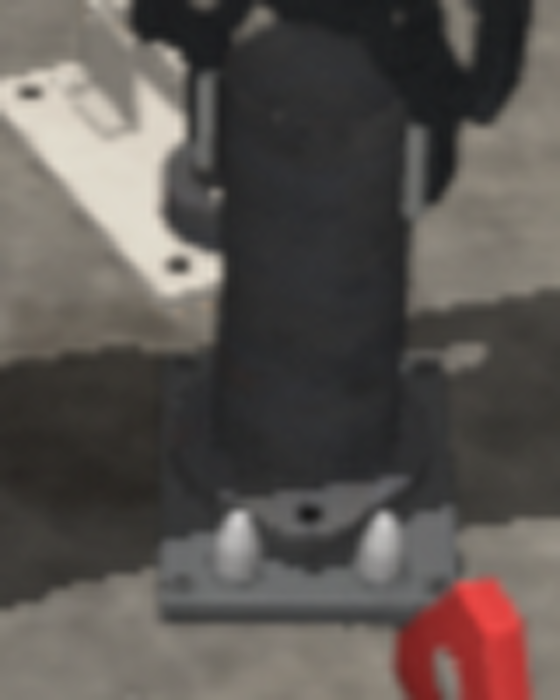

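```bash
python3 -m creep '[[0,0,0,0,0,0,0],[0,0,0,0,0,0,0],[0,0,0,0,0,0,0],[0,0,0,0,0,-20,0],[0,0,0,0,0,-30,0],[0,0,0,0,0,-30,0],[0,0,0,0,0,-10,0]]'
python3 d.py 479.2 290.2 300 90
```

```text
clock: 23.32
eef_pos: [672.1, 118.0, 393.8]
tcp_rot: [3.139, -0.003, 1.047]
contact_force: [0.6, -0.0, 1.1]
opening: 1.0
t 23.32 tcp [672.1 118.  393.8] rpy [179.88  -0.19  59.98] q [0.17 0.45 1.51 0.   1.18 0.69] F [ 0.6 -0.   1.1] open 1.0
turn [ 0.003  -0.0027 -0.524 ] shift now-axes [  52.3 -253.4   93.5] shift in target-axes [ 172.2 -192.9   93.8]
```

```bash
python3 -m creep '[[0,0,0,7,-36,0,0],[0,0,0,7,-36,0,0],[0,0,0,7,-36,0,0],[0,0,0,7,-36,0,0],[0,0,0,7,-36,0,0],[0,0,0,7,-36,10,0],[0,0,0,7,-36,10,0],[0,0,-0.1,0,0,15,0],[0,0,-0.1,0,0,15,0],[0,0,-0.1,0,0,15,0]]'
python3 -m creep '[[0,0,-0.1,0,0,10,0],[0,0,-0.1,0,0,10,0],[0,0,0,0,0,0,0]]'
python3 d.py 479.2 290.2 270 90
python3 - <<'E'
from h import *
f=grab_frame("top");crop("pics/t26.png",f,240,340,150,250,6)
g=grab_frame("side");crop("pics/s26.png",g,220,370,130,270,5)
E
```

```text
clock: 24.15
eef_pos: [474.6, 294.3, 334.0]
tcp_rot: [3.117, -0.017, 1.35]
contact_force: [0.2, 0.9, -0.0]
opening: 0.998
clock: 24.4
eef_pos: [473.5, 295.0, 310.3]
tcp_rot: [3.116, -0.01, 1.567]
contact_force: [0.3, -0.4, -0.2]
opening: 0.999
t 24.4 tcp [473.5 295.  310.3] rpy [178.55  -0.6   89.78] q [ 0.56  0.35  1.87 -0.01  0.89  0.56] F [ 0.3 -0.4 -0.2] open 0.999
turn [ 0.0253 -0.0104 -0.004 ] shift now-axes [-5.2  4.7 40.4] shift in target-axes [-4.8  5.7 40.3]
```

View pics/t26.png

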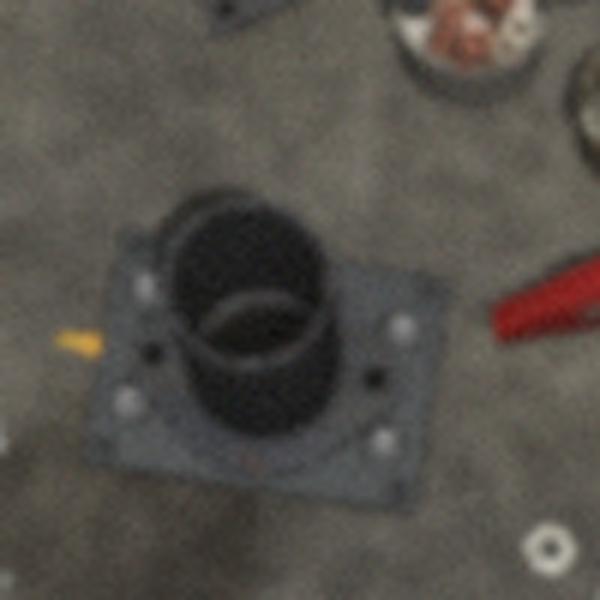

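View pics/s26.png

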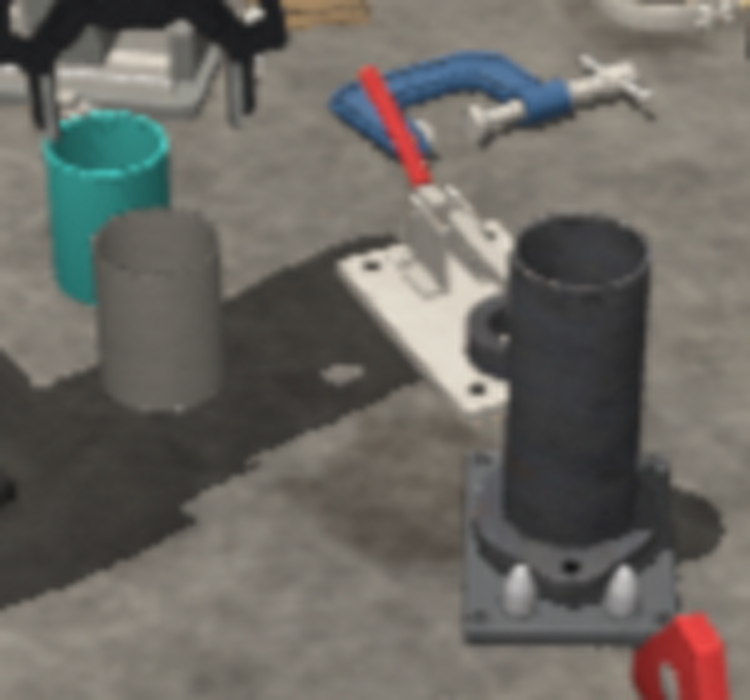

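```bash
python3 - <<'E'
from h import *
f=grab_frame("top")
u=lambda p:(np.array(p)+.5)/6-.5+np.array([240,150])
a,b=onz(f,*u((152,353)),30),onz(f,*u((374,378)),30); print("flange",(a+b)/2,a-b)
print("rim",onz(f,*u((250,283)),180))
E
python3 -m creep '[[0.025,-0.01,-0.004,-5,5.7,20,0],[0,0,0,0,0,20,0],[0,0,0,0,0,0,0],[0,0,0,0,0,0,0]]'
python3 d.py 479.2 290.2 206 90
python3 - <<'E'
from h import *
g=grab_frame("side");crop("pics/s27.png",g,210,290,130,230,7)
E
```

```text
flange [670.43159641 117.3270475 ] [ 7.75434016 93.81341668]
rim [671.8419542  116.18275172]
clock: 24.88
eef_pos: [483.1, 291.3, 276.5]
tcp_rot: [3.132, -0.006, 1.551]
contact_force: [-0.1, 0.0, 0.3]
opening: 1.001
t 24.88 tcp [483.1 291.3 276.5] rpy [179.47  -0.37  88.87] q [0.54 0.41 1.87 0.   0.84 0.56] F [-0.1  0.   0.3] open 1.001
turn [ 0.0093 -0.0064 -0.0198] shift now-axes [-1.6 -4.6 70.4] shift in target-axes [-1.1 -3.9 70.5]
```

View pics/s27.png

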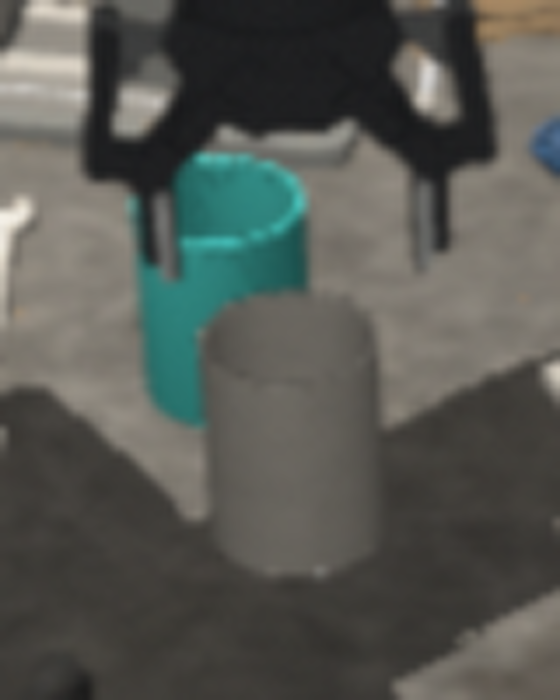

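```bash
python3 -m creep '[[0.009,-0.006,-0.02,-1.2,-4.5,20,0],[0,0,0,0,0,20,0],[0,0,0,0,0,0,0]]'
python3 d.py 479.2 290.2 206 90
```

```text
clock: 25.18
eef_pos: [480.4, 291.4, 240.7]
tcp_rot: [3.135, -0.004, 1.569]
contact_force: [-0.3, -0.3, 0.7]
opening: 1.001
t 25.18 tcp [480.4 291.4 240.7] rpy [179.6   -0.25  89.89] q [0.54 0.46 1.9  0.   0.77 0.54] F [-0.3 -0.3  0.7] open 1.001
turn [ 0.0071 -0.0044 -0.002 ] shift now-axes [-1.4 -1.4 34.7] shift in target-axes [-1.2 -1.2 34.7]
```

```bash
python3 -m creep '[[0.007,-0.004,-0.002,-1.3,-1.3,18,0],[0,0,0,0,0,13,0],[0,0,0,0,0,2,0],[0,0,0,0,0,0,0]]'
python3 d.py 479.2 290.2 208 90
```

```text
clock: 25.52
eef_pos: [481.1, 291.5, 211.8]
tcp_rot: [3.136, -0.004, 1.569]
contact_force: [-0.1, 0.6, 0.2]
opening: 1.0
t 25.52 tcp [481.1 291.5 211.8] rpy [179.69  -0.21  89.87] q [0.54 0.51 1.91 0.   0.72 0.54] F [-0.1  0.6  0.2] open 1.0
turn [ 0.0053 -0.0036 -0.0022] shift now-axes [-1.3 -1.9  3.8] shift in target-axes [-1.3 -1.9  3.8]
```

```bash
python3 -m creep '[[0.005,-0.004,-0.002,-1.3,-1.9,4,0],[0,0,0,0,0,0,0],[0,0,0,0,0,0,1],[0,0,0,0,0,0,1],[0,0,0,0,0,0,1],[0,0,0,0,0,0,1],[0,0,0,0,0,0,1]]' 60
python3 d.py 479.2 290.2 208 90
```

```text
clock: 26.1
eef_pos: [480.0, 290.8, 211.2]
tcp_rot: [3.138, -0.001, 1.57]
contact_force: [0.5, -0.3, -3.7]
opening: 0.769
t 26.1 tcp [480.  290.8 211.2] rpy [ 1.798e+02 -8.000e-02  8.997e+01] q [ 0.54  0.51  1.91 -0.    0.72  0.54] F [ 0.5 -0.3 -3.7] open 0.769
turn [ 0.0034 -0.0014 -0.0006] shift now-axes [-0.6 -0.8  3.2] shift in target-axes [-0.6 -0.8  3.2]
```

```bash
python3 -m creep '[[0,0,0,0,0,-10,1],[0,0,0,0,0,-25,1],[0,0,0,0,0,-30,1],[0,0,0,0,0,-25,1],[0,0,0,-25,3,0,1],[0,0,0,-38,4,0,1],[0,0,0,-38,4,0,1],[0,0,0,-38,4,0,1],[0,0,0,-38,4,0,1],[0,0,0,-38,4,0,1]]'
python3 -m creep '[[0,0,0,-38,4,0,1],[0,0,0,-38,4,0,1],[0,0,0,-38,4,0,1],[0,0,0,-38,6,0,1],[0,0,0,-20,8,0,1]]'
python3 d.py 651.8 -156.5 300 90
python3 - <<'E'
from h import *
g=grab_frame("side");cv2.imwrite("pics/s28.png",g["color"][100:400,150:450,::-1])
E
```

```text
clock: 26.93
eef_pos: [502.4, 74.3, 310.6]
tcp_rot: [3.135, -0.003, 1.58]
contact_force: [1.3, -1.0, -3.1]
opening: 0.77
clock: 27.35
eef_pos: [527.9, -108.4, 313.9]
tcp_rot: [3.134, -0.002, 1.58]
contact_force: [-0.1, 0.5, -4.5]
opening: 0.77
t 27.35 tcp [ 527.9 -108.4  313.9] rpy [ 1.7955e+02 -1.2000e-01  9.0500e+01] q [-0.21  0.33  1.9   0.    0.91 -0.22] F [-0.1  0.5 -4.5] open 0.77
turn [ 0.0078 -0.0021  0.0088] shift now-axes [-49.2 123.4  14.7] shift in target-axes [-48.1 123.9  13.9]
```

View pics/s28.png

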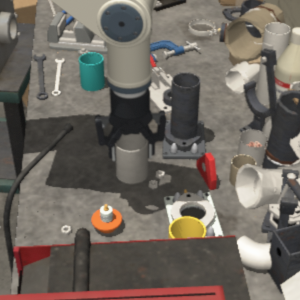

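```bash
python3 -m creep '[[0.007,0,0.009,-14,34,0,1],[0,0,0,-14,34,0,1],[0,0,0,-14,34,0,1],[0,0,0,-5,20,0,1],[0,0,0,0,0,0,1],[0,0,0,0,0,0,1]]'
python3 d.py 651.8 -156.5 256 90
```

```text
clock: 27.9
eef_pos: [652.7, -163.5, 315.3]
tcp_rot: [-3.139, -0.002, 1.562]
contact_force: [-0.2, 1.3, -3.1]
opening: 0.772
t 27.9 tcp [ 652.7 -163.5  315.3] rpy [-1.7985e+02 -9.0000e-02  8.9520e+01] q [-0.25  0.51  1.6   0.    1.03 -0.24] F [-0.2  1.3 -3.1] open 0.772
turn [-0.0025 -0.0016 -0.0084] shift now-axes [ 6.9 -0.8 59.3] shift in target-axes [ 7.  -0.9 59.3]
```

```bash
python3 -m creep '[[-0.002,-0.001,-0.008,7,-1,20,1],[0,0,0,0,0,20,1],[0,0,0,0,0,12,1],[0,0,0,0,0,0,1]]'
python3 d.py 651.8 -156.5 256 90
```

```text
clock: 28.23
eef_pos: [649.3, -154.9, 263.7]
tcp_rot: [-3.141, -0.001, 1.571]
contact_force: [-1.1, 0.5, -3.8]
opening: 0.771
t 28.23 tcp [ 649.3 -154.9  263.7] rpy [-1.7994e+02 -5.0000e-02  9.0010e+01] q [-0.24  0.57  1.64  0.    0.94 -0.24] F [-1.1  0.5 -3.8] open 0.771
turn [-0.001  -0.0009  0.0002] shift now-axes [-1.6  2.5  7.7] shift in target-axes [-1.6  2.5  7.7]
```

```bash
python3 -m creep '[[-0.001,-0.001,0,-1.6,2.5,7,1],[0,0,0,0,0,5,1],[0,0,0,0,0,0,1]]'
python3 d.py 651.8 -156.5 241 90
python3 - <<'E'
from h import *
g=grab_frame("side");crop("pics/s29.png",g,290,390,240,340,6)
E
```

```text
clock: 28.48
eef_pos: [651.0, -156.1, 252.0]
tcp_rot: [-3.141, 0.0, 1.571]
contact_force: [0.8, 0.7, -2.5]
opening: 0.77
t 28.48 tcp [ 651.  -156.1  252. ] rpy [-179.95    0.     90.04] q [-0.24  0.58  1.64 -0.    0.92 -0.24] F [ 0.8  0.7 -2.5] open 0.77
turn [-0.0009  0.      0.0006] shift now-axes [-0.4  0.8 11. ] shift in target-axes [-0.4  0.8 11. ]
```

View pics/s29.png

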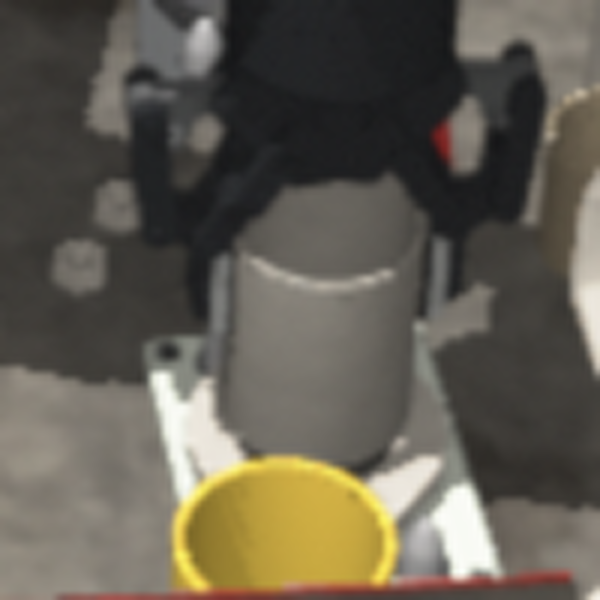

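```bash
python3 -m creep '[[0,0,0,0,0.8,4,1],[0,0,0,0,0,4,1],[0,0,0,0,0,2,1],[0,0,0,0,0,0,1]]'
python3 d.py 651.8 -156.5 241 90
```

```text
clock: 28.87
eef_pos: [652.8, -156.5, 243.6]
tcp_rot: [3.139, 0.001, 1.571]
contact_force: [-0.5, 0.3, -3.6]
opening: 0.77
t 28.87 tcp [ 652.8 -156.5  243.6] rpy [1.7984e+02 5.0000e-02 9.0020e+01] q [-0.24  0.6   1.64 -0.    0.9  -0.24] F [-0.5  0.3 -3.6] open 0.77
turn [0.0028 0.001  0.0003] shift now-axes [ 0.  -1.   2.6] shift in target-axes [-0.  -1.   2.6]
```

```bash
python3 -m creep '[[0.002,0,0,0,-1,3,1],[0,0,0,0,0,2,1],[0,0,0,0,0,0,1]]'
python3 d.py 651.8 -156.5 241 90
```

```text
clock: 29.12
eef_pos: [652.3, -156.7, 241.3]
tcp_rot: [3.14, 0.001, 1.571]
contact_force: [0.4, 1.0, -4.0]
opening: 0.773
t 29.12 tcp [ 652.3 -156.7  241.3] rpy [1.7989e+02 8.0000e-02 9.0020e+01] q [-0.24  0.6   1.64 -0.    0.9  -0.24] F [ 0.4  1.  -4. ] open 0.773
turn [0.002  0.0013 0.0003] shift now-axes [ 0.2 -0.5  0.3] shift in target-axes [ 0.2 -0.5  0.3]
```

```bash
python3 -m creep '[[0.002,0,0,0,-0.5,2,1],[0,0,0,0,0,0,1]]'
python3 d.py 651.8 -156.5 241 90
python3 - <<'E'
from h import *
g=grab_frame("side");crop("pics/s30.png",g,290,390,240,340,6)
E
```

```text
clock: 29.28
eef_pos: [652.5, -157.0, 241.1]
tcp_rot: [3.139, 0.002, 1.571]
contact_force: [0.5, 0.6, -3.7]
opening: 0.77
t 29.28 tcp [ 652.5 -157.   241.1] rpy [1.7984e+02 1.2000e-01 9.0010e+01] q [-0.24  0.6   1.64 -0.    0.9  -0.24] F [ 0.5  0.6 -3.7] open 0.77
turn [0.0028 0.0021 0.0002] shift now-axes [ 0.5 -0.7  0.1] shift in target-axes [ 0.5 -0.7  0.1]
```

View pics/s30.png

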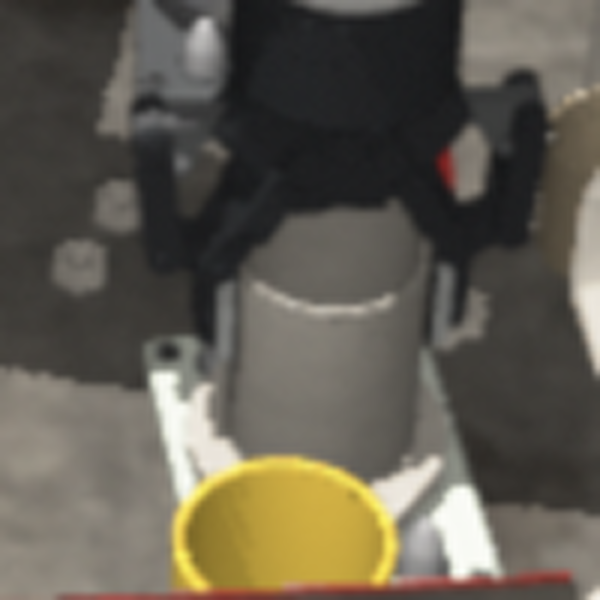

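```bash
python3 -m creep '[[0,0,0,0,0,0,0],[0,0,0,0,0,0,0],[0,0,0,0,0,0,0],[0,0,0,0,0,-20,0],[0,0,0,0,0,-30,0],[0,0,0,0,0,-30,0],[0,0,0,0,0,-10,0.42],[0,0,0,0,-35,0,0.42],[0,0,0,0,-35,0,0.42],[0,0,0,0,-35,0,0.42]]'
python3 -m creep '[[0,0,0,0,-35,0,0.42],[0,0,0,0,-35,0,0.42],[0,0,0,0,0,0,0.42]]'
python3 d.py 469.7 -155.3 260 90
python3 - <<'E'
from h import *
f=grab_frame("top");crop("pics/t31.png",f,345,445,180,260,7)
g=grab_frame("side");crop("pics/s31.png",g,200,360,200,350,5)
E
```

```text
clock: 30.17
eef_pos: [550.3, -156.9, 332.7]
tcp_rot: [3.132, 0.004, 1.573]
contact_force: [-0.3, -0.3, 0.5]
opening: 0.578
clock: 30.42
eef_pos: [471.4, -155.9, 330.2]
tcp_rot: [3.138, 0.003, 1.573]
contact_force: [1.2, -0.1, -0.7]
opening: 0.582
t 30.42 tcp [ 471.4 -155.9  330.2] rpy [1.7977e+02 1.5000e-01 9.0130e+01] q [-0.32  0.24  1.98 -0.    0.92 -0.32] F [ 1.2 -0.1 -0.7] open 0.582
turn [0.004  0.0025 0.0023] shift now-axes [ 0.8 -1.9 70.2] shift in target-axes [ 0.6 -1.7 70.2]
```

View pics/t31.png

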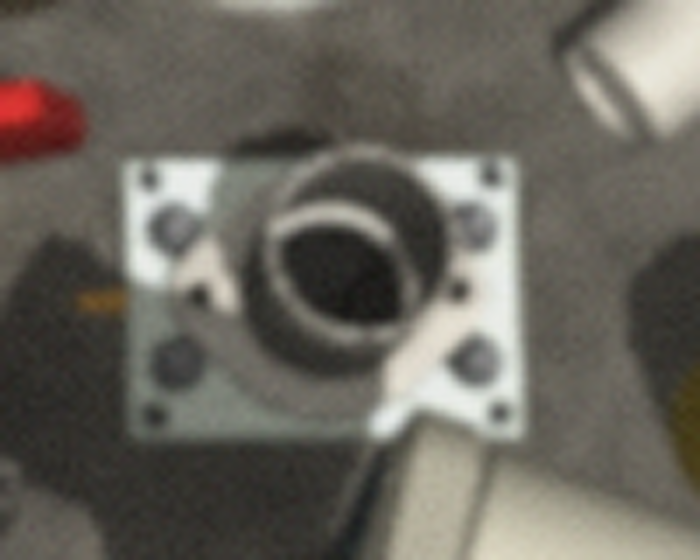

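View pics/s31.png

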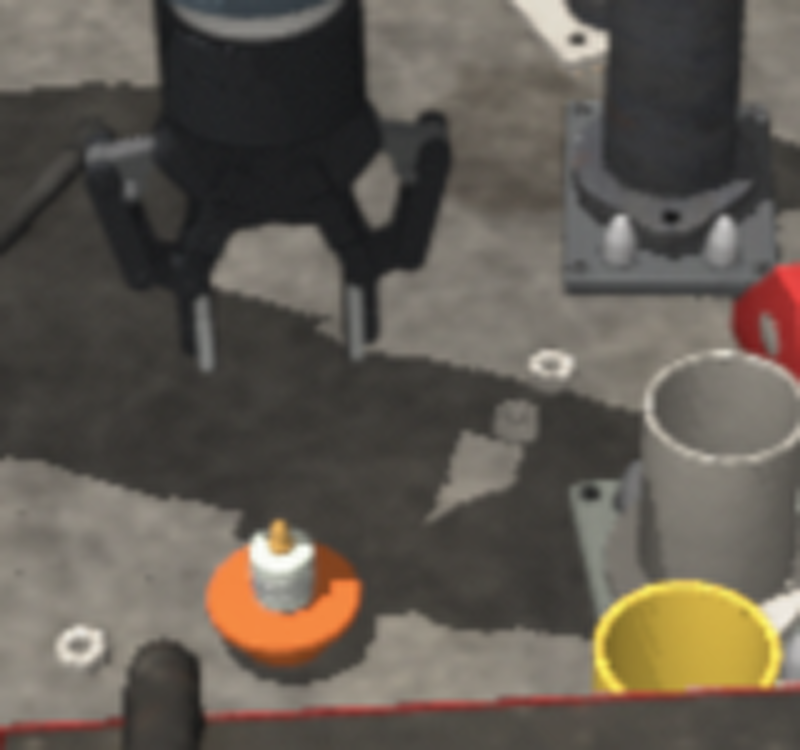

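```bash
python3 - <<'E'
from h import *
f=grab_frame("top");g=grab_frame("side")
u=lambda p:(np.array(p)+.5)/7-.5+np.array([345,180])
us=lambda p:(np.array(p)+.5)/5-.5+np.array([200,200])
a,b=onz(f,*u((199,294)),30),onz(f,*u((458,289)),30); print("flange",(a+b)/2,a-b)
for c in((359,243),(356,242)): print("rim",onz(f,*u(c),115))
s=us((722,408)); print("side rim",onz(g,*s,115)-[1.5,4], two(f,u((358,243)),g,s))
E
python3 -m creep '[[0.004,0.002,0.002,0.8,-1.9,25,0.42],[0,0,0,0,0,25,0.42],[0,0,0,0,0,15,0.42],[0,0,0,0,0,0,0.42]]'
python3 d.py 469.7 -155.3 235 90
python3 - <<'E'
from h import *
g=grab_frame("side");crop("pics/s32.png",g,200,300,250,350,6)
E
```

```text
flange [ 651.50586273 -157.01254341] [-4.78829485 93.91674062]
rim [ 652.56275669 -155.57935484]
rim [ 652.87795188 -154.54820728]
side rim [ 650.19937091 -158.8547996 ] (array([ 652.0494138 , -155.16552211,  115.36389903]), np.float64(0.8412945353461373))
clock: 30.95
eef_pos: [484.0, -157.3, 266.3]
tcp_rot: [3.124, 0.005, 1.573]
contact_force: [-1.5, 0.6, -0.2]
opening: 0.58
t 30.95 tcp [ 484.  -157.3  266.3] rpy [179.02   0.31  90.11] q [-0.32  0.36  2.    0.    0.77 -0.32] F [-1.5  0.6 -0.2] open 0.58
turn [0.0171 0.0054 0.002 ] shift now-axes [  2.2 -14.8  31.1] shift in target-axes [  2.  -14.3  31.3]
```

View pics/s32.png

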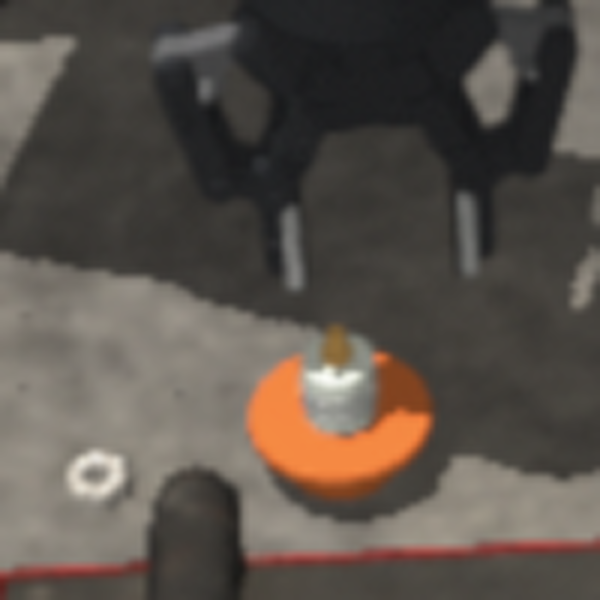

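```bash
python3 -m creep '[[0.017,0.005,0.002,2,-14.8,5,0.42],[0,0,0,0,-1,12,0.42],[0,0,0,0,-1,12,0.42],[0,0,0,0,0,0,0.42]]'
python3 d.py 469.7 -155.3 235 90
```

```text
clock: 31.33
eef_pos: [472.2, -156.1, 239.8]
tcp_rot: [3.136, 0.002, 1.572]
contact_force: [-0.8, -0.5, 0.1]
opening: 0.582
t 31.33 tcp [ 472.2 -156.1  239.8] rpy [1.7966e+02 1.3000e-01 9.0080e+01] q [-0.32  0.39  2.04 -0.    0.71 -0.32] F [-0.8 -0.5  0.1] open 0.582
turn [0.0059 0.0022 0.0015] shift now-axes [ 0.8 -2.6  4.8] shift in target-axes [ 0.8 -2.5  4.8]
```

```bash
python3 -m creep '[[0.006,0.002,0.001,0.8,-2.6,6,0.42],[0,0,0,0,-1,10,0.42],[0,0,0,0,-1,10,0.42],[0,0,0,0,0,0,0.42]]'
python3 d.py 469.7 -155.3 203 90
python3 - <<'E'
from h import *
g=grab_frame("side");crop("pics/s33.png",g,200,300,250,350,6)
E
```

```text
clock: 31.67
eef_pos: [469.6, -155.7, 213.4]
tcp_rot: [3.138, 0.001, 1.572]
contact_force: [-0.7, 0.8, 0.5]
opening: 0.585
t 31.67 tcp [ 469.6 -155.7  213.4] rpy [1.7981e+02 7.0000e-02 9.0050e+01] q [-0.32  0.43  2.05 -0.    0.65 -0.32] F [-0.7  0.8  0.5] open 0.585
turn [0.0033 0.0013 0.0008] shift now-axes [ 0.5  0.  10.4] shift in target-axes [ 0.4  0.1 10.4]
```

View pics/s33.png

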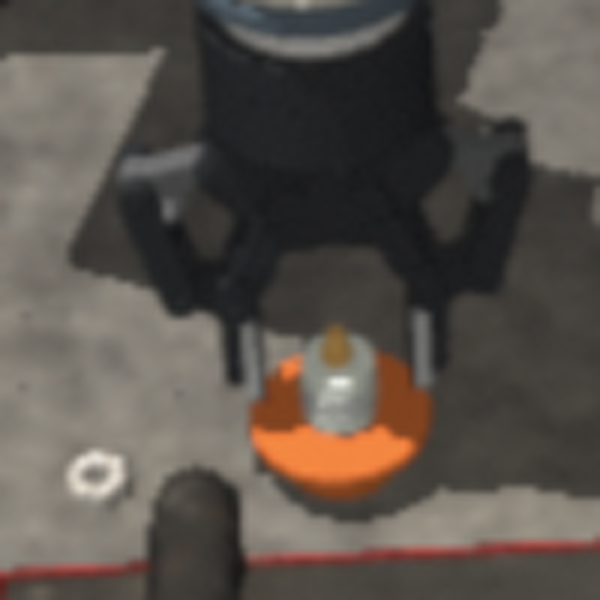

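```bash
python3 -m creep '[[0.003,0.001,0,0.5,-0.5,7,0.42],[0,0,0,0,-0.5,4,0.42],[0,0,0,0,0,0,0.42]]'
python3 d.py 469.7 -155.3 203.5 90
```

```text
clock: 31.97
eef_pos: [469.3, -155.4, 202.3]
tcp_rot: [3.14, 0.001, 1.571]
contact_force: [0.5, -0.4, -0.3]
opening: 0.579
t 31.97 tcp [ 469.3 -155.4  202.3] rpy [1.7993e+02 3.0000e-02 9.0040e+01] q [-0.32  0.45  2.06 -0.    0.63 -0.32] F [ 0.5 -0.4 -0.3] open 0.579
turn [0.0013 0.0006 0.0007] shift now-axes [ 0.1  0.4 -1.2] shift in target-axes [ 0.1  0.4 -1.2]
```

```bash
python3 -m creep '[[0,0,0,0,0.4,-1.5,1],[0,0,0,0,0,0,1],[0,0,0,0,0,0,1],[0,0,0,0,0,0,1],[0,0,0,0,0,0,1]]' 60
python3 d.py 469.7 -155.3 203 90
python3 - <<'E'
from h import *
g=grab_frame("side");crop("pics/s34.png",g,220,300,270,350,8)
E
```

```text
clock: 32.38
eef_pos: [469.9, -155.5, 204.2]
tcp_rot: [3.14, 0.001, 1.571]
contact_force: [0.4, -0.5, -1.6]
opening: 0.278
t 32.38 tcp [ 469.9 -155.5  204.2] rpy [1.7991e+02 4.0000e-02 9.0040e+01] q [-0.32  0.45  2.05 -0.    0.64 -0.32] F [ 0.4 -0.5 -1.6] open 0.278
turn [0.0016 0.0007 0.0006] shift now-axes [ 0.2 -0.2  1.2] shift in target-axes [ 0.2 -0.2  1.2]
```

View pics/s34.png

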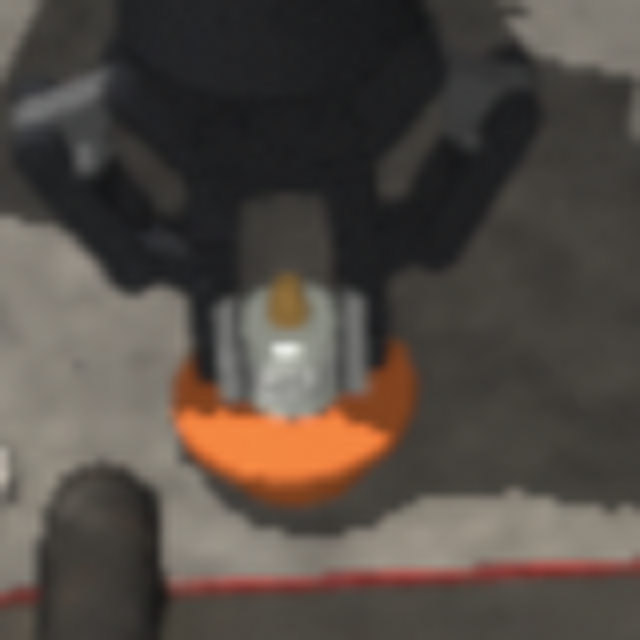

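```bash
python3 -m creep '[[0,0,0,0,0,-10,1],[0,0,0,0,0,-25,1],[0,0,0,0,0,-35,1],[0,0,0,0,0,-35,1],[0,0,0,0,0,-35,1],[0,0,0,0,0,-5,1],[0,0,0,0,0,0,1]]'
python3 d.py 652.5 -156 345 90
```

```text
clock: 33.02
eef_pos: [468.2, -154.9, 357.9]
tcp_rot: [-3.139, -0.001, 1.571]
contact_force: [-0.2, -0.1, -1.7]
opening: 0.284
t 33.02 tcp [ 468.2 -154.9  357.9] rpy [-1.7988e+02 -3.0000e-02  9.0040e+01] q [-0.32  0.2   1.96 -0.    0.98 -0.32] F [-0.2 -0.1 -1.7] open 0.284
turn [-0.0022 -0.0006  0.0007] shift now-axes [ -1.2 184.4  12.5] shift in target-axes [ -1.1 184.3  12.9]
```

```bash
python3 -m creep '[[-0.002,0,0,0,25,0,1],[0,0,0,0,37,0,1],[0,0,0,0,37,0,1],[0,0,0,0,37,0,1],[0,0,0,0,30,0,1],[0,0,0,0,14,0,1],[0,0,0,0,0,0,1],[0,0,0,0,0,0,1]]'
python3 d.py 652.5 -156 330 90
```

```text
clock: 33.68
eef_pos: [651.8, -153.5, 350.2]
tcp_rot: [-3.133, -0.002, 1.571]
contact_force: [-0.3, 1.3, -1.2]
opening: 0.281
t 33.68 tcp [ 651.8 -153.5  350.2] rpy [-1.7953e+02 -1.4000e-01  8.9990e+01] q [-0.23  0.47  1.58  0.    1.1  -0.23] F [-0.3  1.3 -1.2] open 0.281
turn [-0.0083 -0.0024 -0.0002] shift now-axes [-2.5  0.9 20.2] shift in target-axes [-2.5  0.7 20.2]
```

```bash
python3 -m creep '[[-0.008,-0.002,0,-2.5,0.9,10,1],[0,0,0,0,0,8,1],[0,0,0,0,0,0,1],[0,0,0,0,0,0,1]]'
python3 d.py 652.5 -156 330 90
python3 - <<'E'
from h import *
g=grab_frame("side");crop("pics/s35.png",g,300,400,230,330,8)
E
```

```text
clock: 34.02
eef_pos: [648.5, -155.7, 328.3]
tcp_rot: [-3.134, -0.002, 1.57]
contact_force: [-0.9, -0.4, -1.0]
opening: 0.279
t 34.02 tcp [ 648.5 -155.7  328.3] rpy [-1.7957e+02 -1.1000e-01  8.9970e+01] q [-0.24  0.49  1.6   0.    1.06 -0.24] F [-0.9 -0.4 -1. ] open 0.279
turn [-0.0075 -0.002  -0.0006] shift now-axes [-0.2  4.  -1.7] shift in target-axes [-0.3  4.  -1.7]
```

View pics/s35.png

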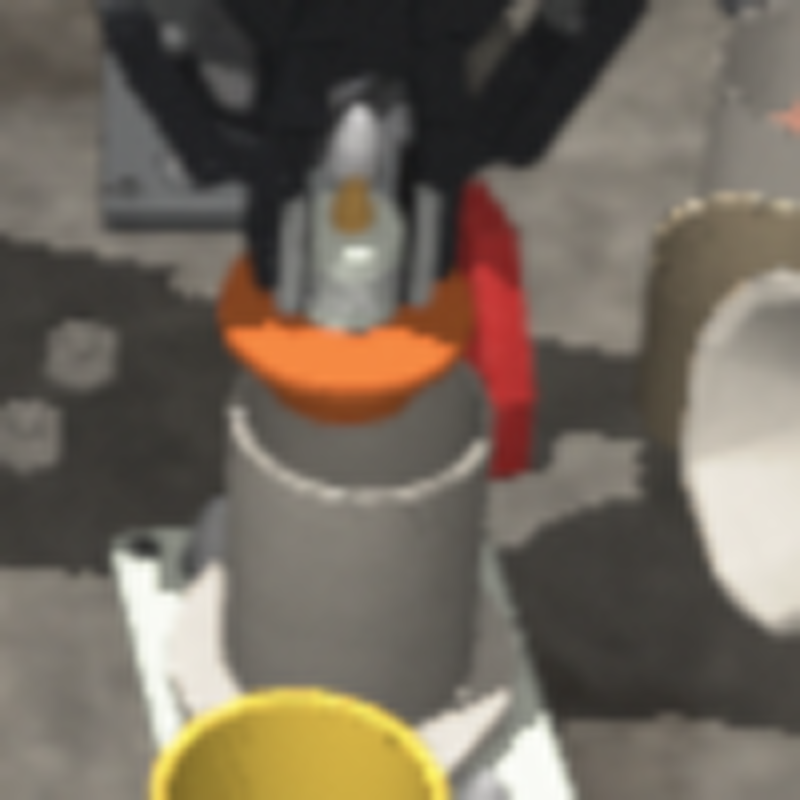

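Run:
```python
from h import *
g=grab_frame("side")
q=lambda p:((proj(g,np.array(p)+[1.5,4,0])-[300,230]+.5)*8-.5).round(0)
print("shoulder top",q((648.5,-155.7,150.1)),"barb top",q((648.5,-155.7,188.1)),"rim c",q((652.5,-156,115)),"rim front",q((652.5,-156-33.5,115)),"back",q((652.5,-156+33.5,115)),"sh front",q((648.5,-155.7-32,150.1)))
```

```text
shoulder top [353. 300.] barb top [361. 183.] rim c [363. 405.] rim front [384. 495.] back [342. 318.] sh front [374. 386.]
```

```bash
python3 -m creep '[[-0.008,-0.002,0,-0.5,5,0,1],[0,0,0,0,0,4,1],[0,0,0,0,0,0,1]]'
python3 d.py 653.3 -156.2 320 90
python3 - <<'E'
from h import *
g=grab_frame("side");crop("pics/s36.png",g,300,400,230,330,8)
s=sense()["eef_pos"]
q=lambda p:((proj(g,np.array(p)+[1.5,4,0])-[300,230]+.5)*8-.5).round(0)
b=s-[0,0,204.2]; print(q(b+[0,0,26]),q(b+[0,0,64]))
E
```

```text
clock: 34.37
eef_pos: [654.1, -156.4, 326.1]
tcp_rot: [3.137, 0.001, 1.57]
contact_force: [-1.1, 1.3, -2.2]
opening: 0.281
t 34.37 tcp [ 654.1 -156.4  326.1] rpy [1.7977e+02 5.0000e-02 8.9950e+01] q [-0.24  0.5   1.59  0.    1.04 -0.24] F [-1.1  1.3 -2.2] open 0.281
turn [ 0.0041  0.0009 -0.0009] shift now-axes [ 0.2 -0.8  6.1] shift in target-axes [ 0.2 -0.8  6.1]
[377. 306.] [384. 188.]
```

View pics/s36.png

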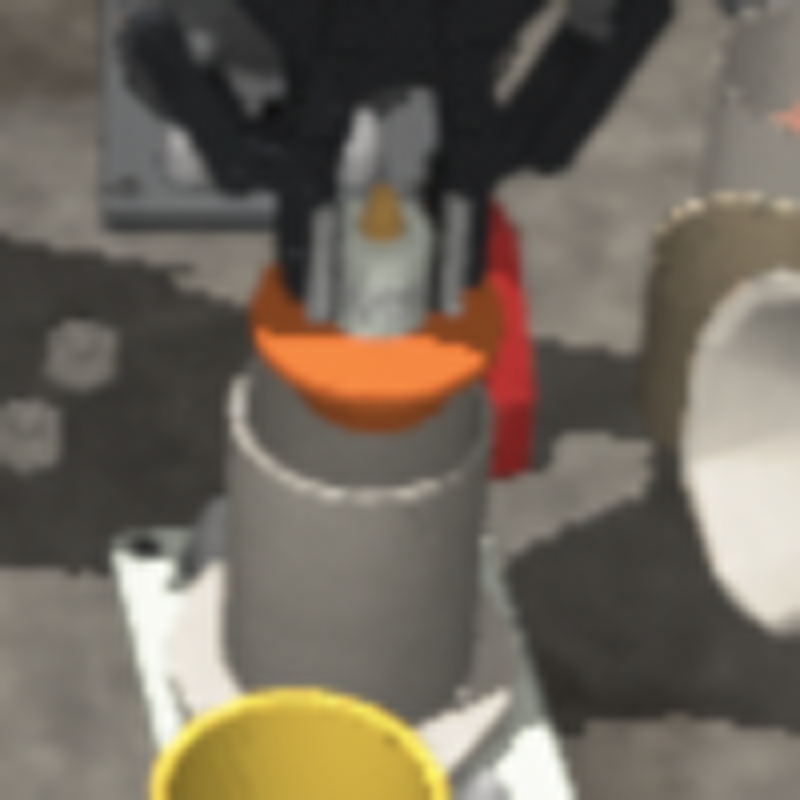

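```bash
python3 -m creep '[[0.004,0.001,0,0,-2.2,5,1],[0,0,0,0,0,8,1],[0,0,0,0,0,6,1],[0,0,0,0,0,0,1]]'
python3 d.py 652 -156.2 300 90
python3 - <<'E'
from h import *
g=grab_frame("side");crop("pics/s37.png",g,300,400,230,330,8)
E
```

```text
clock: 34.75
eef_pos: [652.1, -156.4, 306.4]
tcp_rot: [3.14, 0.0, 1.57]
contact_force: [-0.6, -0.3, -1.8]
opening: 0.281
t 34.75 tcp [ 652.1 -156.4  306.4] rpy [1.799e+02 1.000e-02 8.996e+01] q [-0.24  0.52  1.61  0.    1.01 -0.24] F [-0.6 -0.3 -1.8] open 0.281
turn [ 0.0017  0.0003 -0.0007] shift now-axes [ 0.2 -0.1  6.4] shift in target-axes [ 0.2 -0.1  6.4]
```

View pics/s37.png

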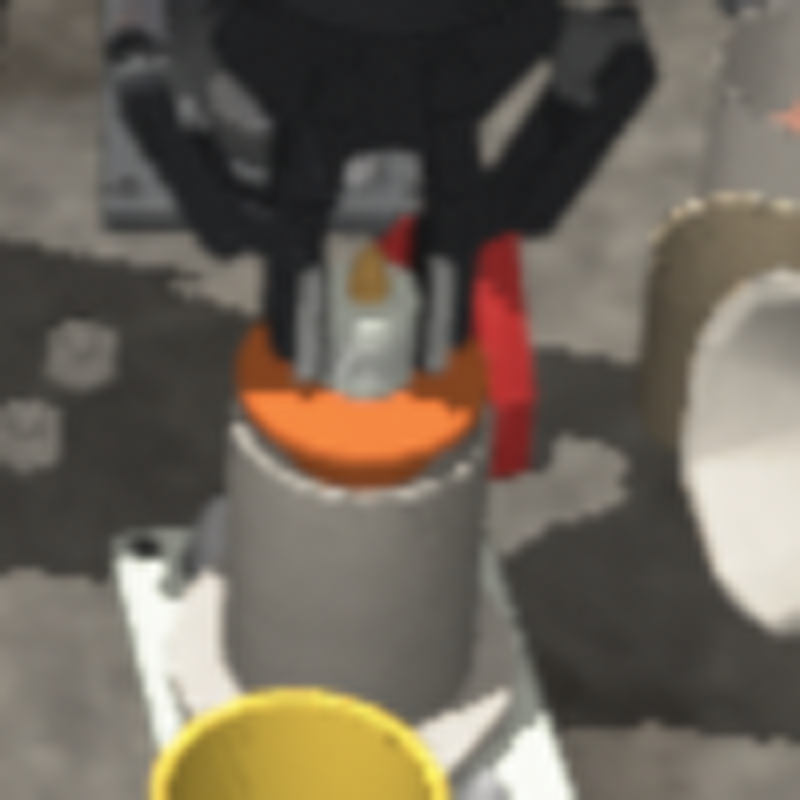

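Well aligned, shoulder ~7 mm above rim. Lower to seating.

```bash
python3 -m creep '[[0.002,0,0,0,0,4,1],[0,0,0,0,0,4,1],[0,0,0,0,0,2,1],[0,0,0,0,0,0,1]]'
python3 d.py 652 -156.2 299 90
```

```text
clock: 35.13
eef_pos: [652.9, -156.6, 299.3]
tcp_rot: [3.14, 0.001, 1.57]
contact_force: [1.0, -0.2, -1.0]
opening: 0.279
t 35.13 tcp [ 652.9 -156.6  299.3] rpy [1.799e+02 5.000e-02 8.997e+01] q [-0.24  0.53  1.61 -0.    1.   -0.24] F [ 1.  -0.2 -1. ] open 0.279
turn [ 0.0017  0.0008 -0.0006] shift now-axes [ 0.4 -0.9  0.3] shift in target-axes [ 0.4 -0.9  0.3]
```

```bash
python3 -m creep '[[0.001,0,0,0,-0.6,2,1],[0,0,0,0,0,1,1],[0,0,0,0,0,0,1]]'
python3 d.py 652 -156.2 299 90
python3 - <<'E'
from h import *
g=grab_frame("side");crop("pics/s38.png",g,300,400,230,330,8)
E
```

```text
clock: 35.38
eef_pos: [653.0, -156.7, 299.1]
tcp_rot: [3.138, 0.001, 1.57]
contact_force: [-0.8, 0.0, -1.2]
opening: 0.28
t 35.38 tcp [ 653.  -156.7  299.1] rpy [1.7979e+02 8.0000e-02 8.9960e+01] q [-0.24  0.53  1.61 -0.    1.   -0.24] F [-0.8  0.  -1.2] open 0.28
turn [ 0.0037  0.0014 -0.0007] shift now-axes [ 0.5 -1.   0.1] shift in target-axes [ 0.5 -1.   0.1]
```

View pics/s38.png

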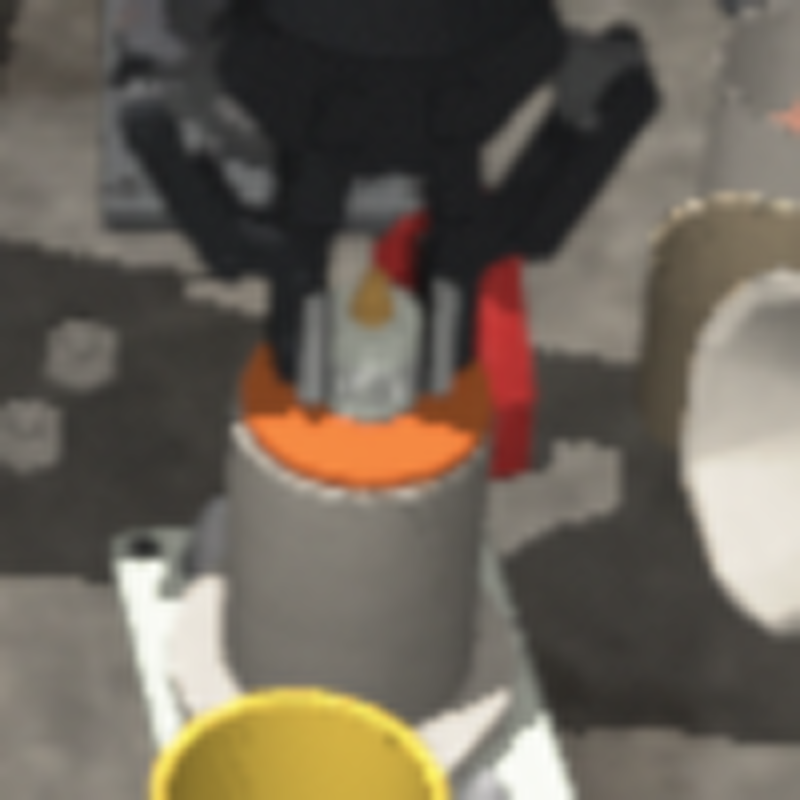

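```bash
python3 -m creep '[[0,0,0,0,0,0,0.4],[0,0,0,0,0,0,0.3],[0,0,0,0,0,0,0.3],[0,0,0,0,0,-15,0.3],[0,0,0,0,0,-30,0.3],[0,0,0,0,0,-35,0.3],[0,0,0,0,0,-20,0.3],[0,0,0,0,-35,0,0.3],[0,0,0,0,-35,0,0.3],[0,0,0,0,-35,0,0.3]]'
python3 -m creep '[[0,0,0,0,-35,0,0.3],[0,0,0,0,-35,0,0.3],[0,0,0,0,-35,0,0.3],[0,0,0,20,-30,0,0.3],[0,0,0,20,-20,0,0.3],[0,0,0,0,0,0,0.3]]'
python3 - <<'E'
from h import *
f=grab_frame("top");crop("pics/t39.png",f,240,440,170,310,4)
g=grab_frame("side");crop("pics/s39.png",g,220,380,150,350,3)
print(sense()["eef_pos"],sense()["clock"])
crop("pics/t39b.png",f,350,430,180,250,8)
E
```

```text
clock: 36.27
eef_pos: [550.4, -156.5, 399.5]
tcp_rot: [3.135, 0.002, 1.572]
contact_force: [-0.2, 0.9, -0.4]
opening: 0.697
clock: 36.77
eef_pos: [382.2, -115.3, 396.6]
tcp_rot: [3.137, 0.002, 1.569]
contact_force: [0.4, 0.2, 0.1]
opening: 0.699
[ 385.48495568 -116.86600673  397.47668988] 36.8667
```

View pics/t39.png

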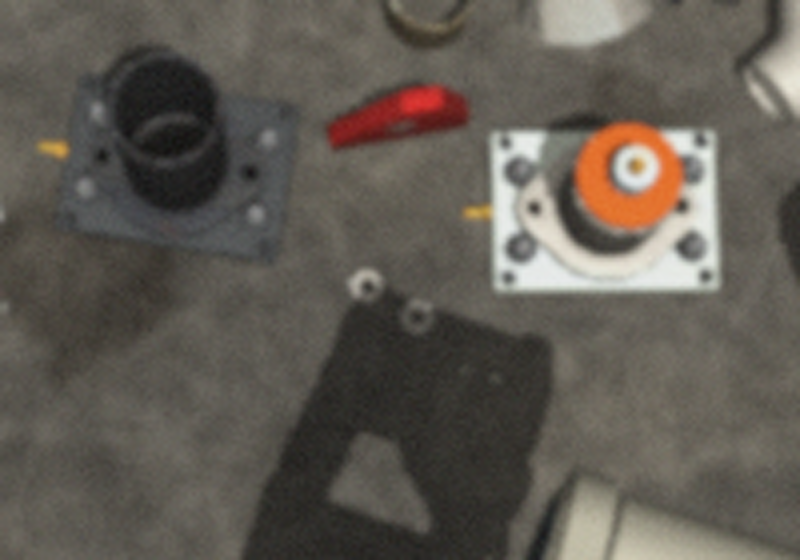

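View pics/s39.png

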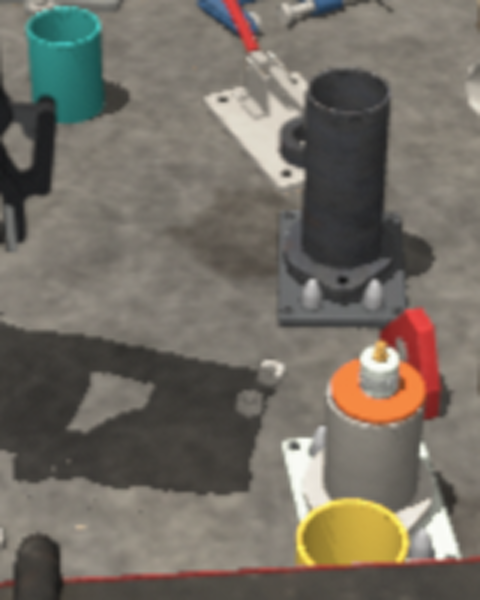

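View pics/t39b.png

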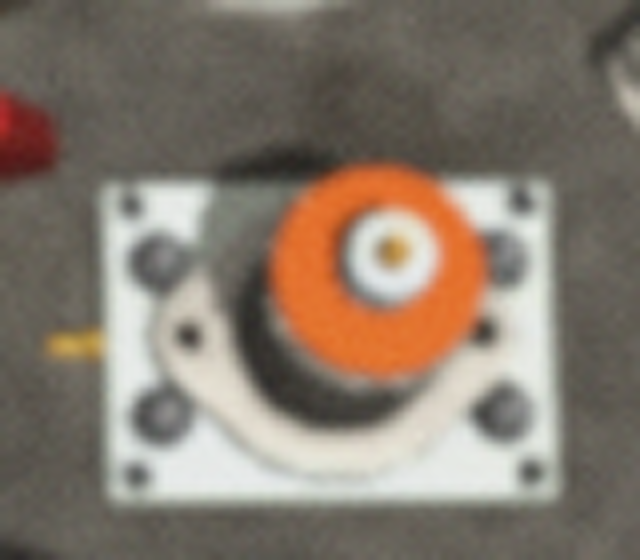

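Run:
```python
from h import *
f=grab_frame("top");g=grab_frame("side")
u=lambda p:(np.array(p)+.5)/8-.5+np.array([350,180])
print("bung shoulder",onz(f,*u((380,272)),121),"cap",onz(f,*u((391,254)),147)," flange",(onz(f,*u((188,335)),30)+onz(f,*u((486,331)),30))/2)
ut=lambda p:(np.array(p)+.5)/7-.5+np.array([235,170]); us=lambda p:(np.array(p)+.5)/8-.5+np.array([290,200])
print("dark holes far/near",two(f,ut((213,272)),g,us((336,160))),two(f,ut((473,301)),g,us((352,346))))
print("orange z", two(f,u((380,272)),g,((np.array((378,389))+.5)/3-.5+[220,150])))
```

```text
bung shoulder [ 653.19632238 -157.57295159] cap [ 653.37370032 -156.93420022]  flange [ 651.58950165 -157.48709109]
dark holes far/near (array([674.2894749 , 163.70678726,  33.93624719]), np.float64(1.5894412290674558)) (array([665.99828179,  69.77052226,  34.66680188]), np.float64(0.6413617920813912))
orange z (array([ 653.67536977, -157.45416658,  122.03350278]), np.float64(1.3506067177613952))
```

Run:
```python
from h import *
f=grab_frame("top");g=grab_frame("side")
a=(np.array((250,283))+.5)/6-.5+[240,150]; b=(np.array((580,253))+.5)/5-.5+[220,130]
print("dark rim",two(f,a,g,b))
a=(np.array((358,243))+.5)/7-.5+[345,180]
# bright flange holes on bench and seated (far hole)
print("bright far hole",two(f,(np.array((199,294))+.5)/7-.5+[345,180],g,(np.array((554,382))+.5)/4-.5+[200,200]))
crop("pics/s40.png",g,300,370,200,270,9)
```

```text
dark rim (array([671.98710659, 116.08684722, 181.66185201]), np.float64(1.0166674685709358))
bright far hole (array([ 649.18034471, -109.67944673,   33.77427313]), np.float64(1.5287381792161625))
```

View pics/s40.png

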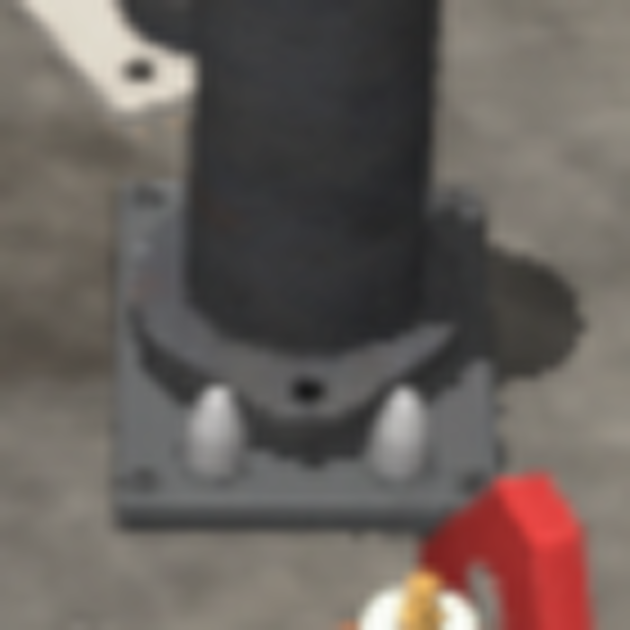

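```bash
python3 -c "
from rig import job; print(job.sign_off())"
```

```text
the job is handed in; nothing more can be done
None
```

The setup is finished, and I handed it in at about 37 s of the 138 s allowed. Sign-off gave no verdict. Both flanges are seated in their own fixtures, with the dark tube on the dark flange and the grey tube on the bright one. The orange bung is in the grey tube with its shoulder on the rim, and the gripper is open and clear.

| Check in the last pictures | Measured | Limit |
|---|---|---|
| Dark tube rim, off the dark flange's centre | about 1.8 mm | 10 mm |
| Grey tube rim, off the bright flange's centre | about 2 mm | 10 mm |
| Bung, off the grey tube | about 2 mm | 7 mm |
| Rise of the dark tube's rim from bench to flange | 30.3 mm | about 30 mm expected |
| Bung shoulder's top face, height | 122 mm | 121 mm expected |

The magnet sits where it was at the start, at the same pixels in the top view.

Things that went wrong or disagreed:
- **Bright flange:** my first grip closed above it and shoved it about 5 mm on the bench, so I gripped it again lower.
- **Dark flange:** I pushed it slightly too far onto the buttons and it tilted in the fingers. I lifted it, moved it over and released it again.
- **Dark flange angle:** its bolt holes read about 2.5° off the line of the pins (8.5° is allowed).
- **Flange heights:** the two cameras differ by about 4–5 mm in y. They put both flanges' hole heights at about 34 mm instead of 30. I took this as camera offset because both flanges read the same and the tube's rise was right.

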